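# Knock a stuck vial out of a tilted heating block and clip it into the rack

### The arm

A 7-joint arm with a two-finger parallel gripper is mounted at the origin on the work surface. World frame = base frame: x ahead of the robot, y to its left, z up, the work surface at z = 0. Lengths are in m, angles in rad, forces in N, time in s.
With the tool pointing down it reaches from about 0.425 to 0.925 m from the base axis. Payload 6.8 kg.
Tool frame: the origin (TCP) lies at the very end of the fingers, on their centre line; the grasp point (between the pads) lies 19 mm behind it; y points along the fingers, z is the direction in which the jaws open and shut, and the axes are right-handed (so a half turn about y gives the same grasp; the last joint's range is limited). The gripper opens to 85 mm and grips with 20 to 120 N. Pads are 22 mm wide; open, the fingers measure 114 mm over their backs; the gripper's body (76 mm by 85 mm) begins 54 mm behind the grasp point. The pads swing forward as they close: fully open they stand 13 mm farther back than shut.
Start: joints at [-1.298, 0.477, 0.022, 1.555, -0.011, 1.109, -0.083], TCP at [0.251, 0.627, 0.231] pointing down, gripper open.
Joint ranges: [-2.96, 2.96], [-0.34, 2.1], [-1.41, 1.46], [0.24, 2.44], [-1.37, 4.51], [0.17, 1.92], [-2.96, 2.96]. Speed limits (rad/s): [2.39, 2.39, 3.14, 3.14, 3.14, 3.14, 3.14].

### API

Orientations are given as a unit quaternion [w, x, y, z].
In Python, from station import * gives the robot as it stands.
- The arm moves only by the shell command python3 -m jog 'ROWS' [OPENING] [FORCE]. ROWS is JSON, a list of rows, each a list of 2 entries, a list of its own where there are three numbers: the shift along the tool's x, y, z in mm, then the turn about the tool's y in rad. A call has 1 to 20 rows; each row is the pose to reach, as a shift and turn from the pose commanded when the call began, along the tool's axes at that moment; what a row does not reach only later rows make up. A row lasts 1/12 s, in which the tool goes at most 41.7 mm and 7.16 degrees, less where a joint would pass 70% of its speed; a pose out of reach is approached as far as the arm can. A call with a gripper value outside its range is refused whole. OPENING is the finger opening in mm, from 0 to 85.4, set as the call begins (- or left out, the last holds). The fingers move at their own pace and stop on an object; FORCE is the grip in N (left out, the last holds). Time passes only in rows, so rows that repeat a pose let the fingers close. It gives the time, the measured TCP pose, the force and the opening at its end, in the units of the state.
- get_obs(): the state, without advancing time (a new reading comes with each control period).
- read_camera(name): name is "scene" or "side" or "wrist"; returns a dict with "img" (480x640x3 uint8, red, green, blue), "depth" (480x640 float32, m along the optical axis (not along the pixel's ray), 0 where there is no reading), "fx", "fy", "cx", "cy" (pixels), "k1" (the pictures are not rectified: a ray, as slopes to the right and down, at radius r is drawn at 1 + k1 r^2 times it, then the intrinsics apply), "rvec" (rotation vector, rad) and "tvec" (3), from world to camera coordinates, as OpenCV has them. Camera axes: x right, y down, z forward; pixel columns grow to the right and rows downward; lengths in m; the calibration is good to about 2 mm. A picture is of the moment at which its call begins.
- hand_in(): hands the job in, once; it reports no verdict.
The state is a dict: "t": time; "q": joint angles; "joint_vel": joint speeds; "joint_torque": joint torques, N m; "eef_pos": TCP position; "tool_rot": TCP orientation; "contact_force": force on the tool from outside, world axes, zero at the start; "torque": the same for the moment, N m; "gripper_width": opening from 0.0 (shut) to 1.0 (fully open).
Only numpy, scipy, OpenCV 4.12 (cv2) and the standard library are available. Lean on these libraries where they do the work, as an engineer would, in place of code of your own. Each camera call takes 0.05 s, during which the arm holds its last target.

### The job

The vial with the orange cap is stuck deep in the tilted heating block. Grasp the yellow-handled knockout tool, bring its upturned pin under the block, feel for the hole below that vial and push the pin up through it until the vial stands about 20 mm proud. Then stand the tool upright back on the bench, pull the orange vial out and snap it sideways, upright and fully home, into a free clip of the blue rack, leaving the other vials and the beaker as they are.

Things in the scene. Friction and masses are not known exactly. Their poses are not given: they have to be found in the camera images.
- stand: two white side cheeks on the bench (79.5 to 103 mm either side in y, up to 85 mm high) that carry the heating block between them; nothing under the block. Origin on the bench below the middle of the block's underside; x towards the robot, y along the row of wells, z up
- block: aluminium block, 60 (x) by 159 (y) by 58 mm (z), z = axis of its wells, leaning 30 degrees from vertical away from the robot; x points up and towards the robot. Origin: middle of its underside, 72 mm above the bench. Three 28 mm wells on x = 0 at y = -45, 0, 45 mm, 50 mm deep from the top face (z = 58 mm). In each a spring plunger on the -x side jams the vial
- well0 (a point): mouth of the well at y = -45 mm, axes as the block's. The block's bottom 8 mm is a steel plate with an 11 mm knockout hole under each well, on x = 0. It is screwed on through slots: all its holes are off the well axes by one common unknown amount, up to 7 mm either way along y. Unseen from above: feel for it. A pin that misses stops at z = 0
- well1 (a point): mouth of the middle well (y = 0), axes as the block's. The plate below stays put when pushed with under 25 N. A vial takes roughly 3 to 12 N to push up or pull out, and stays where it is left
- well2 (a point): mouth of the well at y = +45 mm, axes as the block's
- vial_orange_mid (a point): orange-capped vial 26 mm in diameter and 50 mm tall, the lower 30 mm amber glass and the upper 20 mm the cap (same diameter); this point is its centre, z towards its cap; about 45 g. At first sunk in one of the three wells, cap level with the block's top face, centre at z = 33 mm in the block's frame; it cannot be gripped until pushed up
- vial_blue_mid (a point): blue-capped vial 26 mm in diameter and 50 mm tall, the lower 30 mm amber glass and the upper 20 mm the cap (same diameter); this point is its centre, z towards its cap; about 45 g; sunk in another well, to be left there
- vial_green_mid (a point): green-capped vial 26 mm in diameter and 50 mm tall, the lower 30 mm amber glass and the upper 20 mm the cap (same diameter); this point is its centre, z towards its cap; about 45 g; sunk in another well, to be left there
- vial_white_mid (a point): white-capped vial 26 mm in diameter and 50 mm tall, the lower 30 mm amber glass and the upper 20 mm the cap (same diameter); this point is its centre, z towards its cap; about 45 g; stands in clip 2 of the rack, to be left there
- ejector_grip (a point): middle of the knockout tool's yellow handle: 16 (x) by 24 (y) by 48 mm (z), 136 mm above the underside of the tool's foot. Tool 130 g, its centre of mass about 80 mm up, standing on its foot, z up. An 8 by 18 mm steel spine joins the handle to the foot below: a plate 42 mm wide (y), 8 mm thick, from x = -64 to +24 mm of the handle's axis. The pin stands up from the foot at x = -50 mm, parallel to the handle
- ejector_pin (a point): tip (top end) of the tool's upturned pin: 8 mm in diameter, tapering to 5 mm over the last 2 mm, 34 mm long above the foot's top; the tip is 42 mm above the underside of the foot and 94 mm lower than the handle's middle. Axes as the tool's
- rack: blue rack fixed on the bench: plate 75 (x) by 165 (y) by 10 mm, with a row of three clips at y = -50, 0, 50 mm. Origin under its centre. A vial is pushed into a clip along +x, upright, its foot on or just above the plate, until it meets the back rail (face 14 mm beyond the clip's centre, top 34 mm above the bench)
- clip0 (a point): centre of a vial (half-way up) fully home in the clip at y = -50 mm, 35 mm above the bench; axes as the rack's; free at first. Each clip has two sprung round fingers, 8 mm thick, 12 to 29 mm above the bench, 8 mm before (-x) the clip's centre, with a 19 mm gap, that give way sideways at a push of about 5 N
- clip1 (a point): the same for the middle clip; free at first
- clip2 (a point): the same for the clip at y = +50 mm, where the white-capped vial stands
- beaker: glass beaker 60 mm in diameter, 75 mm tall, on the bench; origin under its centre; to be left alone
Things that resemble listed ones, but are neither listed nor needed, are in the scene too. Leave any brown or turquoise look-alike of the part that bears ejector_grip alone.

How it is judged:
On the way, in this order (a step that is already met when the one before it is completed fails the run):
1. the knockout tool has pushed the orange vial at least 12 mm up in its well, and the vial is still in the well (z of vial_orange_mid in the frame of block between 0.045 and 0.064 m and x of vial_orange_mid in the frame of block between -0.004 and 0.004 m and contact force between ejector and vial_orange above 0.2 N), for 0.1 s.
2. the knockout tool stands upright on the bench, let go, while the orange vial is still in the well (angle between ejector_grip's own z axis and vertical below 0.1 rad and height (world z) of ejector_grip below 0.141 m and contact force between the fingers and ejector below 0.05 N and z of vial_orange_mid in the frame of block below 0.075 m), for 0.2 s.
At the end, for the whole second after the job is handed in: orange vial released at rest in a free clip (4 mm in plan, 5 mm in height, 8 degrees); tool released, standing on the bench (5.7 degrees); blue and green vials within 8 mm of their start, white vial in its clip (4 mm, 8 degrees), beaker within 20 mm of its start (((horizontal distance between vial_orange_mid and clip0 below 0.004 m and height (world z) of vial_orange_mid between 0.03 and 0.04 m and angle between vial_orange_mid's own z axis and vertical below 0.14 rad) or (horizontal distance between vial_orange_mid and clip1 below 0.004 m and height (world z) of vial_orange_mid between 0.03 and 0.04 m and angle between vial_orange_mid's own z axis and vertical below 0.14 rad)) and linear speed of each of vial_orange, ejector below 0.02 m/s and contact force between the fingers and vial_orange below 0.05 N and angle between ejector_grip's own z axis and vertical below 0.1 rad and height (world z) of ejector_grip between 0.13 and 0.141 m and distance of each of vial_blue_mid, vial_green_mid from where it was at the start of the episode below 0.008 m and horizontal distance between vial_white_mid and clip2 below 0.004 m and height (world z) of vial_white_mid between 0.03 and 0.04 m and angle between vial_white_mid's own z axis and vertical below 0.14 rad and distance of beaker from where it was at the start of the episode below 0.02 m); the robot touches nothing.
It fails at once if the blue or green vial is pushed out of its place (more than 8 mm) (distance of any of vial_blue_mid, vial_green_mid from where it was at the start of the episode above 0.008 m).
It fails at once if the white vial is moved more than 15 mm (distance of vial_white_mid from where it was at the start of the episode above 0.015 m).
It fails at once if the beaker is moved more than 20 mm (distance of beaker from where it was at the start of the episode above 0.02 m).
It also fails if it takes over 72 s, if anything falls off the work surface, if the arm or the gripper's body presses on something with over 40 N, if the wrist force passes 120 N, or if a joint passes its speed limit or range.

## Working session

There is one attempt and no reset: what is moved stays moved. The work goes in short steps, Python scripts to look and compute and a shell command to move; the robot and the scene stay as the last step left them, time stands still between calls to the robot, and variables do not carry over. Pictures are saved under pics/ and viewed, and the job is handed in when it is done.

```bash
ls; mkdir -p pics
cat > h.py <<'E'
from station import *
import numpy as np, cv2, json
from scipy.spatial.transform import Rotation as R
def cam(n):
    c=read_camera(n); c['R']=cv2.Rodrigues(np.array(c['rvec'],float))[0]; c['t']=np.array(c['tvec'],float); return c
def ray(c,u,v):
    x=(u-c['cx'])/c['fx'];y=(v-c['cy'])/c['fy']
    rd=np.hypot(x,y); r=rd
    for _ in range(30): r=rd/(1+c['k1']*r*r)
    s=r/rd if rd>0 else 1
    return np.array([x*s,y*s,1.])
def org(c): return -c['R'].T@c['t']
def onz(c,u,v,z):
    d=c['R'].T@ray(c,u,v);o=org(c);return o+d*(z-o[2])/d[2]
def dep(c,u,v):
    return c['R'].T@(ray(c,u,v)*c['depth'][int(v),int(u)]-c['t'])
def cloud(c):
    v,u=np.mgrid[0:480,0:640]
    x=(u-c['cx'])/c['fx'];y=(v-c['cy'])/c['fy'];rd=np.hypot(x,y);r=rd.copy()
    for _ in range(30): r=rd/(1+c['k1']*r*r)
    s=np.where(rd>0,r/np.maximum(rd,1e-9),1)
    P=np.stack([x*s,y*s,np.ones_like(x)],-1)*c['depth'][...,None]
    return (P-c['t'])@c['R']
def proj(c,p):
    q=c['R']@np.asarray(p,float)+c['t'];x,y=q[:2]/q[2];f=1+c['k1']*(x*x+y*y)
    return np.array([c['fx']*x*f+c['cx'],c['fy']*y*f+c['cy']])
def save(c,n): cv2.imwrite('pics/'+n+'.png',c['img'][...,::-1])
E
python3 - <<'E'
from h import *
o=get_obs();print(o)
for n in ['scene','side','wrist']:
    c=cam(n);save(c,n+'0');np.savez(n+'0.npz',**c);print(n,org(c),c['fx'],c['k1'],c['R'][2])
E
```

```text
pics
{'t': 0.0, 'q': array([-1.29812357,  0.47780756,  0.02232923,  1.55646604, -0.01149033,
        1.10930351, -0.08310952]), 'joint_vel': array([ 8.77473846e-04,  5.19417567e-04, -5.91785602e-04,  6.70855278e-04,
        2.96675150e-04, -2.27032743e-05,  2.95723398e-04]), 'joint_torque': array([ 1.55887506e-04, -5.96440387e+01,  1.60799559e+00, -2.81205332e+01,
        1.24659602e-02,  9.08368849e-03,  2.68629556e-06]), 'eef_pos': array([0.2506431 , 0.62609118, 0.23031436]), 'tool_rot': array([-0.69367952,  0.69498371, -0.13387713,  0.13372838]), 'contact_force': array([ 0.50397663,  0.25196981, -0.8977527 ]), 'torque': array([ 0.03394216, -0.02260479,  0.06817495]), 'gripper_width': 0.9997576226296996}
scene [1.28375012 0.01397882 1.08603269] 593.6257047736551 -0.13410759367350034 [-0.59843469 -0.04577652 -0.79986275]
side [-0.15216071 -0.71330043  0.95055289] 490.86909589444264 -0.11500128066259944 [ 0.55155451  0.51690599 -0.6546723 ]
wrist [0.18759803 0.65073375 0.3739571 ] 341.41551477859036 -0.04241450518408875 [ 0.25041715 -0.10097641 -0.96285773]
```

View pics/scene0.png

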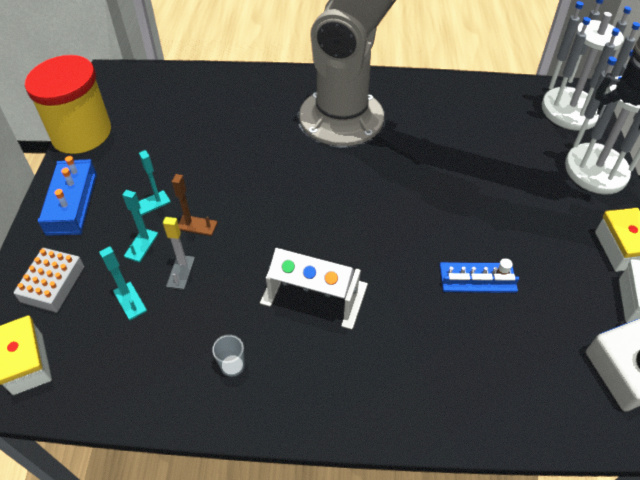

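View pics/side0.png

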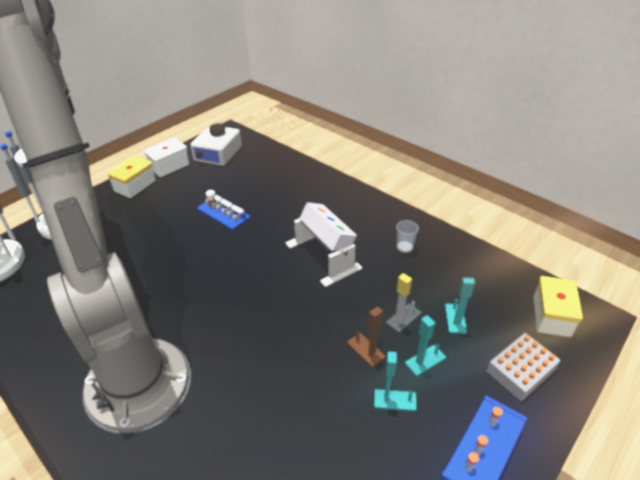

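View pics/wrist0.png

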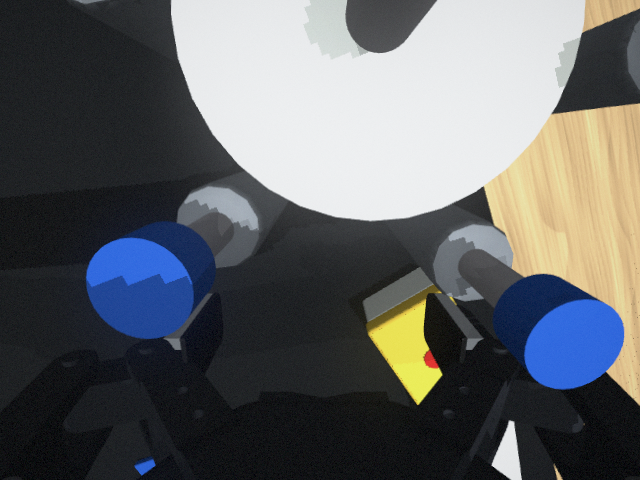

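Run:
```python
import cv2,numpy as np
s=cv2.imread('pics/scene0.png');d=cv2.imread('pics/side0.png')
a=[cv2.resize(s[200:300,120:240],(400,333),interpolation=2),cv2.resize(s[230:340,240:390],(400,293),interpolation=2),cv2.resize(s[245:305,425:535],(400,218),interpolation=2)]
b=[cv2.resize(d[260:340,360:456],(400,333),interpolation=2),cv2.resize(d[190:300,270:420],(400,293),interpolation=2),cv2.resize(d[180:240,185:295],(400,218),interpolation=2)]
im=np.hstack([np.vstack(a),np.vstack(b)]);im=cv2.resize(im,None,fx=.7,fy=.7);print(im.shape)
cv2.imwrite('pics/crops0.png',im)
```

```text
(591, 560, 3)
```

View pics/crops0.png

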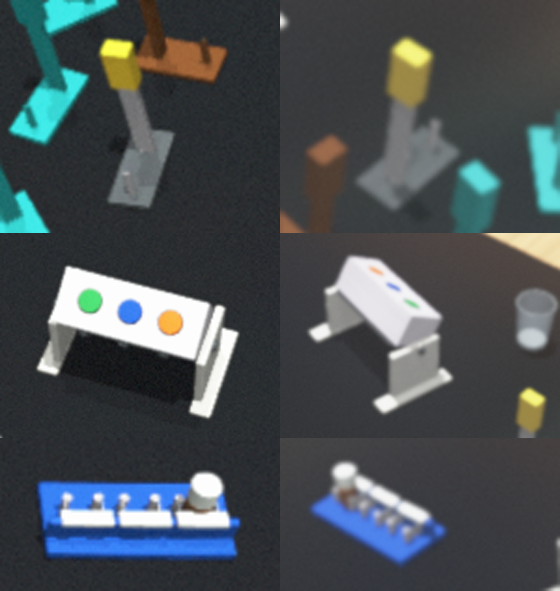

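The yellow-handled tool is at scene (172,228), with its grey foot at (180,272). The things that could be mistaken for it are brown (180,190), turquoise (135,205), (112,262) and (150,165). In the crop it is the only one with a yellow handle, a steel spine and a grey foot. The block caps are green (288,266), blue (309,272) and orange (331,278). The rack is at (480,277) with its white vial at (505,266), and the beaker is at (229,355). The blue box at (68,195) is a look-alike.

```bash
cat > m.py <<'E'
from h import *
def ld(n): 
    z=np.load(n+'.npz'); return {k:z[k] for k in z.files}
def cents(c,kind,box=None):
    h=cv2.cvtColor(c['img'],cv2.COLOR_RGB2HSV);H,S,V=[h[...,i].astype(int) for i in range(3)]
    m={'o':(H>8)&(H<20)&(S>120)&(V>150),'g':(H>45)&(H<80)&(S>120)&(V>80),'b':(H>100)&(H<120)&(S>130)&(V>100),'y':(H>20)&(H<34)&(S>120)&(V>70)}[kind]
    m=m.astype(np.uint8)
    if box: b=np.zeros_like(m);b[box[1]:box[3],box[0]:box[2]]=1;m*=b
    n,l,s,ce=cv2.connectedComponentsWithStats(m)
    k=1+np.argmax(s[1:,4]);return ce[k],s[k,4],l==k
E
python3 - <<'E'
from m import *
S=ld('scene0');D=ld('side0')
def tri(p,q):
    o1,o2=org(S),org(D);d1=S['R'].T@ray(S,*p);d2=D['R'].T@ray(D,*q)
    A=np.stack([d1,-d2],1);s=np.linalg.lstsq(A,o2-o1,rcond=None)[0]
    a,b=o1+s[0]*d1,o2+s[1]*d2;return (a+b)/2,np.linalg.norm(a-b)
for k in 'ogb':
    a=cents(S,k,(260,240,370,320));b=cents(D,k,(290,195,370,250))
    print(k,a[0],a[1],b[0],b[1],onz(S,*a[0],.1222).round(4),onz(D,*b[0],.1222).round(4),tri(a[0],b[0]),dep(S,*a[0]).round(4))
# cloud near tool yellow
for c,n,box in((S,'s',(150,205,195,245)),(D,'d',(390,265,420,300))):
    ce,ar,m=cents(c,'y',box);P=cloud(c)[m];P=P[(P[:,2]>.05)&(P[:,2]<.2)]
    t=P[P[:,2]>.156]; print(n,ce,ar,len(P),P.min(0).round(4),P.max(0).round(4),t.mean(0) if len(t) else None,len(t))
E
```

```text
Traceback (most recent call last):
  File "m.py", line 10, in cents
    k=1+np.argmax(s[1:,4]);return ce[k],s[k,4],l==k
        ~~~~~~~~~^^^^^^^^^
ValueError: attempt to get argmax of an empty sequence
```

```bash
sed -i 's/S>120)&(V>150)/S>90)\&(V>120)/; s/(S>120)&(V>80)/(S>70)\&(V>80)/; s/(S>130)&(V>100)/(S>80)\&(V>90)/' m.py
cat > a.py <<'E'
from m import *
S=ld('scene0');D=ld('side0')
def tri(p,q):
    o1,o2=org(S),org(D);d1=S['R'].T@ray(S,*p);d2=D['R'].T@ray(D,*q)
    A=np.stack([d1,-d2],1);s=np.linalg.lstsq(A,o2-o1,rcond=None)[0]
    a,b=o1+s[0]*d1,o2+s[1]*d2;return (a+b)/2,np.linalg.norm(a-b)
for k in 'ogb':
    a=cents(S,k,(260,240,370,320));b=cents(D,k,(290,195,370,250))
    print(k,a[0],a[1],b[0],b[1],onz(S,*a[0],.1222).round(4),onz(D,*b[0],.1222).round(4),tri(a[0],b[0]),dep(S,*a[0]).round(4))
for c,n,box in((S,'s',(150,205,195,245)),(D,'d',(390,265,420,300))):
    ce,ar,m=cents(c,'y',box);P=cloud(c)[m];P=P[(P[:,2]>.05)&(P[:,2]<.2)]
    t=P[P[:,2]>.156]; print(n,ce,ar,len(P),P.min(0).round(4),P.max(0).round(4),t.mean(0) if len(t) else None,len(t))
E
python3 a.py
```

```text
o [330.90977444 277.64661654] 133 [320.5 209.5] 4 [ 0.6263 -0.0012  0.1222] [ 6.233e-01 -6.000e-04  1.222e-01] (array([ 6.24755714e-01, -4.28585229e-04,  1.20860054e-01]), np.float64(0.0018579933276759565)) [ 0.6259 -0.0012  0.1216]
g [287.75384615 266.04615385] 130 [340.4 227.6] 5 [ 0.6038 -0.0884  0.1222] [ 0.6006 -0.0907  0.1222] (array([ 0.60246568, -0.08884604,  0.12008513]), np.float64(0.000605126468150687)) [ 0.6032 -0.0885  0.1214]
b [309.12977099 271.77099237] 131 [330.16666667 218.16666667] 6 [ 0.6149 -0.0449  0.1222] [ 0.6124 -0.045   0.1222] (array([ 0.61373217, -0.04453051,  0.12091168]), np.float64(0.000990197598047201)) [ 0.6152 -0.0448  0.1225]
s [171.33114754 227.13114754] 305 257 [ 0.521  -0.3508  0.1028] [ 0.5432 -0.3245  0.1643] [ 0.5335959  -0.33677197  0.1595263 ] 69
d [403.81308411 284.50934579] 214 202 [ 0.5184 -0.3515  0.1116] [ 0.5397 -0.3244  0.1618] [ 0.52842061 -0.33765061  0.1584831 ] 45
```

Run:
```python
from m import *
S=ld('scene0');D=ld('side0')
for p in [(167.1,285.7),(185.6,287.9),(194.1,256.6)]: print(onz(S,*p,.008).round(4))
print('pin',onz(S,120+126/2.333,200+175/2.333,.042))
o=get_obs();q=o['tool_rot'];Rm=R.from_quat([*q[1:],q[0]]).as_matrix();print(Rm.round(3))
# rack blue
for c,box in((S,(430,250,530,300)),(D,(190,185,260,235))):
    ce,a,m=cents(c,'b',box);cn=max(cv2.findContours(m.astype(np.uint8),0,1)[0],key=cv2.contourArea);r=cv2.boxPoints(cv2.minAreaRect(cn));ap=cv2.approxPolyDP(cn,3,True)[:,0];print(ap.tolist());print([onz(c,*p,.01).round(4).tolist() for p in ap.astype(float)])
# white vial top
P=cloud(S);w=P[250:300,430:530].reshape(-1,3);t=w[(w[:,2]>.055)&(w[:,2]<.07)];print('white',t.mean(0),len(t))
P=cloud(D);w=P[180:240,190:260].reshape(-1,3);t=w[(w[:,2]>.055)&(w[:,2]<.07)];print('white',t.mean(0),len(t))
```

```text
[ 0.593  -0.3607  0.008 ]
[ 0.5959 -0.3184  0.008 ]
[ 0.5106 -0.3154  0.008 ]
pin [ 0.58647404 -0.33961367  0.042     ]
[[ 0.928 -0.     0.372]
 [-0.372 -0.001  0.928]
 [ 0.    -1.    -0.001]]
[[440, 262], [444, 291], [517, 291], [518, 276], [513, 281], [494, 279], [492, 270], [498, 268], [498, 262]]
[[0.4923, 0.2395, 0.01], [0.5697, 0.2437, 0.01], [0.5605, 0.4054, 0.01], [0.5202, 0.4131, 0.01], [0.5344, 0.3999, 0.01], [0.5315, 0.3575, 0.01], [0.5073, 0.3558, 0.01], [0.501, 0.3701, 0.01], [0.4842, 0.3721, 0.01]]
[[196, 207], [232, 230], [250, 216], [244, 211], [234, 220], [232, 215], [236, 213], [229, 217], [221, 210], [224, 206], [217, 210], [202, 202]]
[[0.4806, 0.4029, 0.01], [0.4833, 0.2292, 0.01], [0.563, 0.238, 0.01], [0.5673, 0.2709, 0.01], [0.5179, 0.2607, 0.01], [0.5297, 0.2841, 0.01], [0.5443, 0.2823, 0.01], [0.5172, 0.2836, 0.01], [0.5232, 0.3298, 0.01], [0.5425, 0.3385, 0.01], [0.5149, 0.3394, 0.01], [0.5094, 0.4092, 0.01]]
white [0.52400458 0.37255305 0.05931489] 95
white [0.52033648 0.37049125 0.05816519] 29
```

```bash
python3 -m jog '[[[0,-170,0],0],[[0,-170,0],0],[[0,-170,0],0],[[0,-170,0],0],[[353,-170,-210],-0.33],[[353,-170,-210],-0.33],[[353,-170,-210],-0.33],[[353,-170,-210],-0.33],[[353,-170,-210],-0.33],[[353,-170,-210],-0.33],[[353,-170,-210],-0.33],[[353,-170,-210],-0.33],[[353,-170,-210],-0.33],[[618,-140,-790],-0.33],[[618,-140,-790],-0.33],[[618,-140,-790],-0.33],[[618,-100,-790],-0.33],[[618,-100,-790],-0.33],[[618,-100,-790],-0.33],[[618,-100,-790],-0.33]]'
```

```text
t: 1.82
eef_pos: [0.501, 0.0373, 0.3756]
tool_rot: [0.707, -0.707, 0.018, -0.018]
contact_force: [0.4, -0.3, -1.0]
gripper_width: 1.006
```

Run:
```python
from m import *
c=cam('wrist');save(c,'w1');np.savez('w1.npz',**c);print(org(c))
o=get_obs();print(o['eef_pos'])
for k in 'ogb':
  try:
    a=cents(c,k);print(k,a[0],a[1],onz(c,*a[0],.1222).round(4))
  except Exception as e: print(k,e)
```

```text
[0.43304082 0.03975543 0.51918156]
[0.50099588 0.02716598 0.3750755 ]
o [ 77.99517297 146.70635559] 1243 [ 0.4191 -0.2412  0.1222]
g [227.69565217 288.95652174] 184 [ 0.6027 -0.0892  0.1222]
b [505.68751769 193.35635437] 3533 [0.4985 0.2524 0.1222]
```

View pics/w1.png

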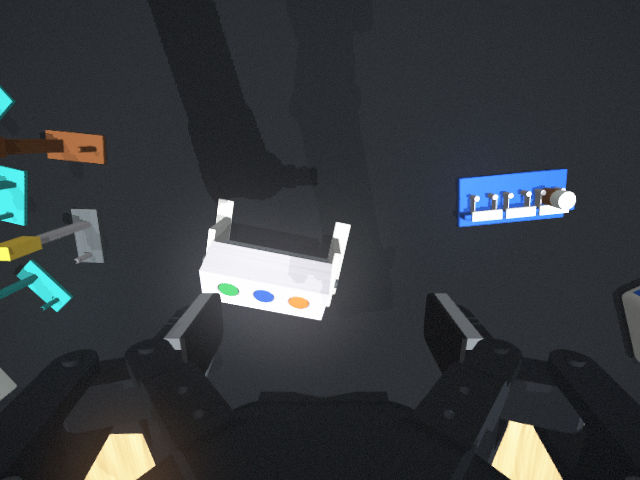

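```bash
python3 - <<'E'
from m import *
c=ld('w1')
for k in 'ogb':
    a=cents(c,k,(205,270,335,320));print(k,a[0],a[1],onz(c,*a[0],.1222).round(4),dep(c,*a[0]).round(4))
m=cents(c,'b',(440,150,590,240))[2];cn=max(cv2.findContours(m.astype(np.uint8),0,1)[0],key=cv2.contourArea);ap=cv2.approxPolyDP(cn,2.5,True)[:,0];print([(p.tolist(),onz(c,*p,.01).round(4).tolist()) for p in ap.astype(float)])
P=cloud(c);w=P[180:220,540:585].reshape(-1,3);t=w[(w[:,2]>.057)&(w[:,2]<.07)];print('white',t.mean(0),len(t))
E
python3 -m jog '[[[47,105,-363],0],[[47,105,-363],0],[[47,105,-363],0],[[47,105,-363],0],[[47,105,-363],0],[[47,105,-363],0],[[47,105,-363],0],[[47,105,-363],0],[[47,105,-363],0],[[47,105,-363],0],[[47,105,-363],0],[[47,105,-363],0]]'
python3 - <<'E'
from m import *
c=cam('wrist');save(c,'w2');np.savez('w2.npz',**c);print(org(c))
o=get_obs();print(o['eef_pos'],o['tool_rot'],o['t'])
E
```

```text
o [298.08571429 302.24571429] 175 [ 0.6254 -0.0015  0.1222] [ 0.6238 -0.0012  0.1253]
g [227.69565217 288.95652174] 184 [ 0.6027 -0.0892  0.1222] [ 0.6006 -0.0875  0.1272]
b [263.17934783 295.61413043] 184 [ 0.614  -0.0451  0.1222] [ 0.6119 -0.0441  0.1268]
[([567.0, 169.0], [0.4843, 0.4039, 0.01]), ([459.0, 178.0], [0.4908, 0.2396, 0.01]), ([458.0, 226.0], [0.5643, 0.242, 0.01]), ([562.0, 217.0], [0.558, 0.4059, 0.01]), ([563.0, 213.0], [0.5517, 0.4067, 0.01]), ([541.0, 216.0], [0.5548, 0.3718, 0.01]), ([537.0, 207.0], [0.5403, 0.3637, 0.01]), ([535.0, 216.0], [0.5543, 0.3622, 0.01]), ([506.0, 219.0], [0.5569, 0.3166, 0.01]), ([502.0, 193.0], [0.5162, 0.3067, 0.01]), ([514.0, 194.0], [0.5186, 0.3255, 0.01]), ([509.0, 198.0], [0.5244, 0.3183, 0.01]), ([509.0, 207.0], [0.5383, 0.3195, 0.01]), ([524.0, 205.0], [0.5362, 0.3428, 0.01]), ([520.0, 191.0], [0.5144, 0.3344, 0.01]), ([530.0, 190.0], [0.5136, 0.3498, 0.01]), ([530.0, 205.0], [0.5367, 0.3523, 0.01]), ([534.0, 205.0], [0.537, 0.3586, 0.01]), ([536.0, 188.0], [0.5109, 0.3588, 0.01]), ([565.0, 188.0], [0.5128, 0.4046, 0.01])]
white [0.52145132 0.37141023 0.06083548] 292
t: 2.87
eef_pos: [0.53, -0.325, 0.2704]
tool_rot: [0.707, -0.707, 0.019, -0.018]
contact_force: [0.5, 0.6, -0.7]
gripper_width: 0.998
[ 0.46217657 -0.32259604  0.41397393]
[ 0.5305378  -0.32400551  0.27080111] [ 0.70728424 -0.7064973   0.0174924  -0.01745253] 2.9167
```

View pics/w2.png

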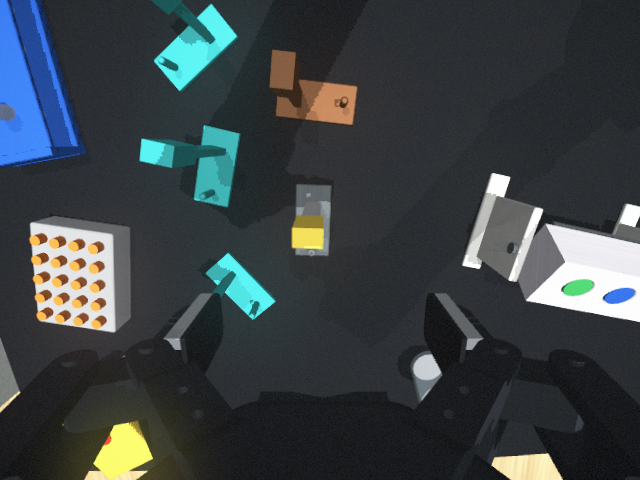

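Run:
```python
from m import *
c=ld('w2');S=ld('scene0')
ce,a,m=cents(c,'y',(280,205,340,260));P=cloud(c)
print(ce,a)
q=P[m];t=q[abs(q[:,2]-.16)<.006];print('top cloud',t.mean(0),t.min(0),t.max(0),len(t))
cn=max(cv2.findContours(m.astype(np.uint8),0,1)[0],key=cv2.contourArea);ap=cv2.approxPolyDP(cn,2,True)[:,0];print(ap.tolist())
for p in [(292,231),(323,231),(324,249),(292,249),(308,240)]: print('top',p,onz(c,*p,.16).round(4))
for p in [(296,185),(331,185),(329,255),(297,255)]: print('foot',onz(c,*p,.008).round(4))
print('pin',onz(c,311,253,.042))
for p in [(108,252),(131,195),(147,156),(178,180),(172,221)]: print('S top',onz(S,*p,.16).round(3))
x=cv2.resize(c['img'][170:270,260:360][...,::-1],(600,600),interpolation=2);cv2.imwrite('pics/w2c.png',x)
```

```text
[307.41115702 231.87809917] 968
top cloud [ 0.52967642 -0.33790638  0.16064402] [ 0.52147351 -0.35025339  0.15402362] [ 0.53858779 -0.3256012   0.16293437] 674
[[297, 216], [292, 226], [292, 247], [322, 247], [322, 216]]
top (292, 231) [ 0.5249 -0.3493  0.16  ]
top (323, 231) [ 0.5261 -0.3256  0.16  ]
top (324, 249) [ 0.5406 -0.3255  0.16  ]
top (292, 249) [ 0.5393 -0.3504  0.16  ]
top (308, 240) [ 0.5327 -0.3375  0.16  ]
foot [ 0.5067 -0.3564  0.008 ]
foot [ 0.5088 -0.315   0.008 ]
foot [ 0.5957 -0.3215  0.008 ]
foot [ 0.5936 -0.3614  0.008 ]
pin [ 0.58102576 -0.3419956   0.042     ]
S top [ 0.619 -0.445  0.16 ]
S top [ 0.467 -0.437  0.16 ]
S top [ 0.347 -0.431  0.16 ]
S top [ 0.418 -0.344  0.16 ]
S top [ 0.533 -0.332  0.16 ]
```

View pics/w2c.png

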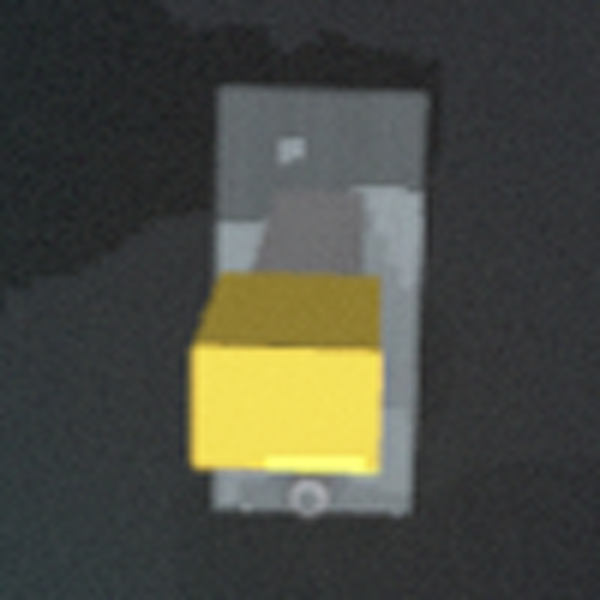

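```bash
python3 -m jog '[[[1,30,-13],-0.02],[[1,60,-13],-0.02],[[1,90,-13],-0.02],[[1,110,-13],-0.02],[[1,125,-13],-0.02],[[1,135,-13],-0.02],[[1,143,-13],-0.02],[[1,143,-13],-0.02],[[1,143,-13],-0.02]]' 50 20
python3 - <<'E'
from m import *
c=cam('wrist');save(c,'w3');np.savez('w3.npz',**c)
o=get_obs();print(o['eef_pos'],o['tool_rot'],o['contact_force'],o['t'])
E
```

```text
t: 3.67
eef_pos: [0.531, -0.3381, 0.1286]
tool_rot: [-0.707, 0.707, -0.01, 0.011]
contact_force: [0.2, -0.1, 0.1]
gripper_width: 0.585
[ 0.53116036 -0.3385121   0.12898112] [-0.70683682  0.70721487 -0.01008929  0.0112712 ] [ 0.49766059 -0.1983353   0.36737686] 3.7167
```

View pics/w3.png

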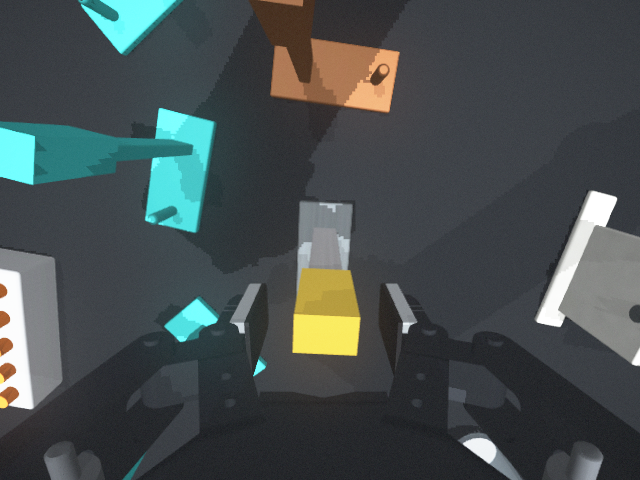

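```bash
python3 -m jog '[[[0,0,0],0.04],[[0,0,0],0.04],[[0,0,0],0.04],[[0,0,0],0.04],[[0,0,0],0.04]]' 15 20
python3 - <<'E'
from m import *
o=get_obs();print(o['eef_pos'],o['tool_rot'],o['contact_force'],o['torque'],o['gripper_width'])
E
```

```text
t: 4.13
eef_pos: [0.531, -0.3388, 0.1291]
tool_rot: [-0.707, 0.707, -0.024, 0.025]
contact_force: [-1.4, 1.0, 6.1]
gripper_width: 0.277
[ 0.53101312 -0.33875315  0.12908399] [-0.70660338  0.70674435 -0.02411106  0.02535259] [-1.4165894   1.00312413  6.12445649] [0.41356877 0.18110329 0.01326854] 0.27748389932902023
```

```bash
python3 -m jog '[[[6,-1,0],0],[[13,-3.5,0],0],[[20,-6,0],0],[[26.5,-7.5,0],0],[[33,-9,0],0],[[40,-10,0],0],[[40,-10,0],0]]'
python3 - <<'E'
from m import *
o=get_obs();print(o['eef_pos'],o['contact_force'],o['torque'],o['gripper_width'])
c=cam('scene');save(c,'s4');np.savez('s4.npz',**c);cv2.imwrite('pics/s4c.png',cv2.resize(c['img'][190:310,110:270][...,::-1],(800,600),interpolation=2))
E
```

```text
t: 4.72
eef_pos: [0.5721, -0.341, 0.1378]
tool_rot: [-0.707, 0.707, -0.024, 0.025]
contact_force: [0.5, 0.0, -2.4]
gripper_width: 0.276
[ 0.5721151  -0.34097914  0.13777501] [ 0.45859391  0.010836   -2.37934445] [-0.01700098 -0.10277348 -0.03203555] 0.2760303499540987
```

View pics/s4c.png

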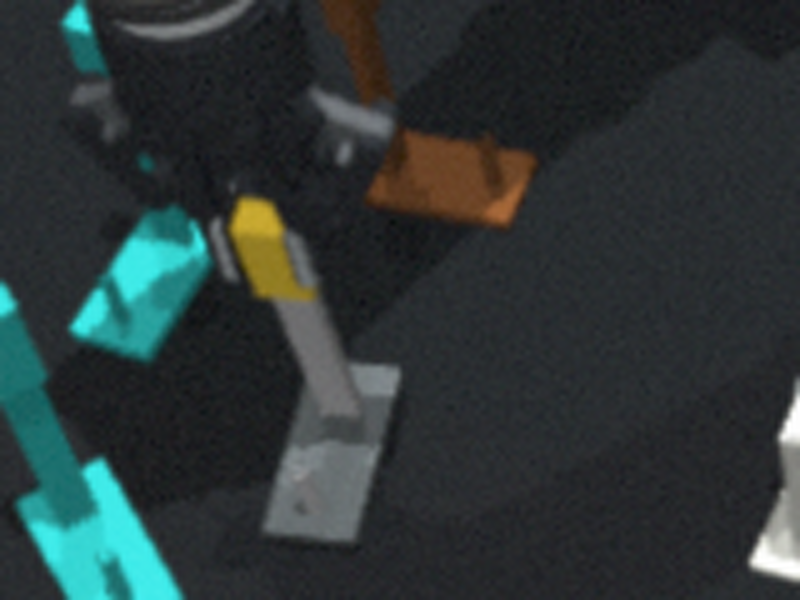

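Run:
```python
from m import *
c=ld('s4')
f=lambda u,v:(110+u/5,190+v/5)
for p in [(265,532),(355,542),(400,368)]:
    u=f(*p);print(u,onz(c,*u,.008).round(4),onz(c,*u,.018).round(4),dep(c,u[0]+0,u[1]-2).round(4))
P=cloud(c)[190:310,110:270];
for p in [(310,520),(330,470),(380,400)]:
    u=f(*p);print(dep(c,*u).round(4))
```

```text
(163.0, 296.4) [ 0.6211 -0.3638  0.008 ] [ 0.6272 -0.3603  0.018 ] [ 0.6197 -0.3628  0.014 ]
(181.0, 298.4) [ 0.6234 -0.3232  0.008 ] [ 0.6295 -0.3201  0.018 ] [ 0.6192 -0.3238  0.0094]
(190.0, 263.6) [ 0.5305 -0.3211  0.008 ] [ 0.5375 -0.318   0.018 ] [ 0.5208 -0.324   0.002 ]
[ 0.6161 -0.3439  0.0121]
[ 0.5893 -0.3407  0.0112]
[ 0.5534 -0.3245  0.0151]
```

```bash
python3 -m jog '[[[0,-40,0],0],[[0,-80,0],0],[[0,-120,20],0],[[0,-155,40],0],[[-10,-160,80],0],[[-213,-160,650],-0.117],[[-213,-160,650],-0.117],[[-213,-160,650],-0.117],[[-213,-160,650],-0.117],[[-213,-160,650],-0.117],[[-213,-160,650],-0.117],[[-213,-160,650],-0.117],[[-213,-160,650],-0.117],[[-213,-160,650],-0.117],[[-213,-160,650],-0.117],[[-213,-160,650],-0.117],[[-213,-160,650],-0.117],[[-213,-160,650],-0.117],[[-213,-160,650],-0.117],[[-213,-120,650],-0.117]]' - 40
python3 -c "
from h import *
o=get_obs();print(o['eef_pos'],o['tool_rot'],o['contact_force'],o['torque'])"
```

```text
t: 6.43
eef_pos: [0.4049, 0.3281, 0.267]
tool_rot: [0.711, -0.703, -0.021, 0.015]
contact_force: [1.8, 2.2, -1.4]
gripper_width: 0.27
[0.40491975 0.32812955 0.26701696] [ 0.71072879 -0.70298489 -0.02099838  0.01535889] [ 1.78713651  2.21129485 -1.38755257] [ 0.1485321  -0.1724452   0.00257565]
```

```bash
python3 -m jog '[[[0,35,0],0],[[0,70,0],0],[[0,95,0],0],[[0,112,0],0],[[0,118,0],0],[[0,118,0],0],[[0,118,0],0]]'
python3 - <<'E'
from m import *
for n,s in(('scene',(400,190,530,300)),('wrist',None),('side',(150,150,270,250))):
    c=cam(n);save(c,n+'5');np.savez(n+'5.npz',**c)
    if s: cv2.imwrite('pics/'+n+'5c.png',cv2.resize(c['img'][s[1]:s[3],s[0]:s[2]][...,::-1],None,fx=5,fy=5,interpolation=2))
o=get_obs();print(o['eef_pos'],o['tool_rot'],o['contact_force'],o['torque'],o['t'])
E
```

```text
t: 7.02
eef_pos: [0.4048, 0.3201, 0.1442]
tool_rot: [0.707, -0.707, -0.016, 0.016]
contact_force: [-0.8, 0.7, -2.4]
gripper_width: 0.274
[0.40518193 0.32067967 0.14506985] [ 0.70763455 -0.70620493 -0.01692553  0.01553928] [-0.8888456   0.31926089 -1.09156613] [ 0.05367522 -0.04804053 -0.00872641] 7.1667
```

View pics/scene5c.png

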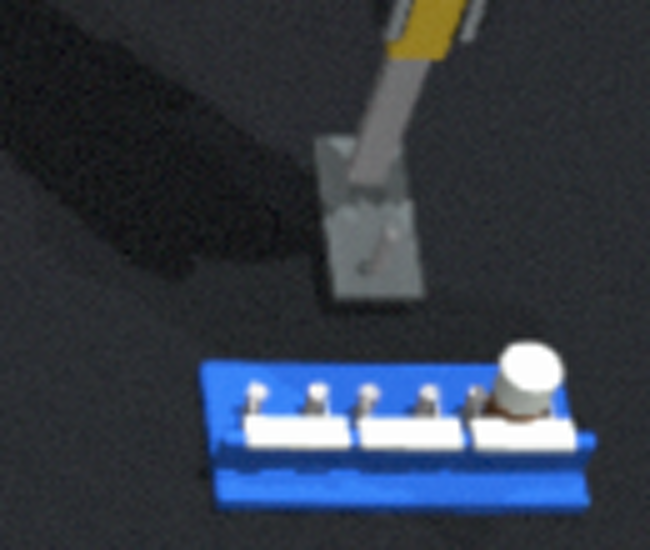

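View pics/wrist5.png

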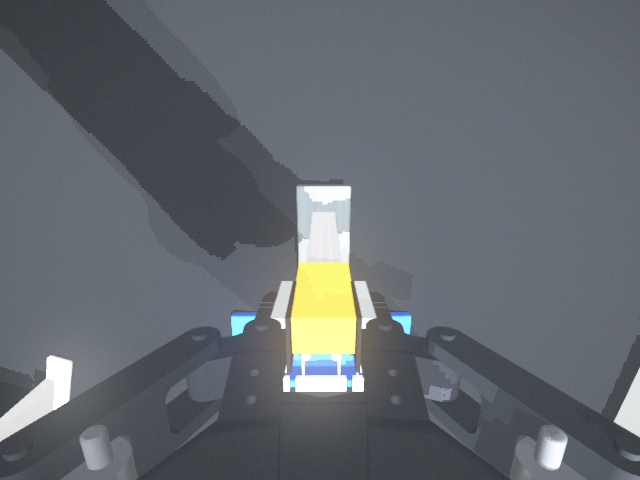

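View pics/side5c.png

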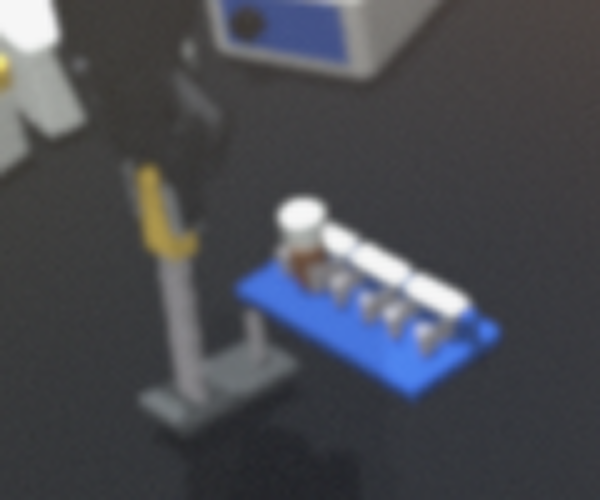

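```bash
cat >> m.py <<'E'
def tri2(S,p,D,q):
    o1,o2=org(S),org(D);d1=S['R'].T@ray(S,*p);d2=D['R'].T@ray(D,*q)
    A=np.stack([d1,-d2],1);s=np.linalg.lstsq(A,o2-o1,rcond=None)[0]
    a,b=o1+s[0]*d1,o2+s[1]*d2;return ((a+b)/2).round(4),round(np.linalg.norm(a-b),4)
E
python3 - <<'E'
from m import *
S=ld('scene5');D=ld('side5');W=ld('wrist5')
s=lambda u,v:(400+u/5,190+v/5)
d=lambda u,v:(150+u/5,150+v/5)
print('pintip',tri2(S,s(393,232),D,d(255,312)))
print('front right(-y) corner',tri2(S,s(335,296),D,d(298,368)))
print('rear -y',tri2(S,s(316,138),D,d(186,432)))
for n,c in(('s',S),('d',D),('w',W)):
    P=cloud(c).reshape(-1,3);q=P[(abs(P[:,1]-.322)<.02)&(P[:,0]>.36)&(P[:,0]<.485)&(P[:,2]<.035)&(P[:,2]>.006)]
    h=c['img'].reshape(-1,3)
    if len(q)>10:
        A=np.c_[q[:,0],np.ones(len(q))];k=np.linalg.lstsq(A,q[:,2],rcond=None)[0];print(n,len(q),k,q.min(0).round(3),q.max(0).round(3))
c=W;print([ (p,onz(c,*p,.018).round(4)) for p in [(298,186),(350,186)]])
P=cloud(W);print('handle top',P[300:350,300:350].reshape(-1,3).mean(0),'front edge of top',dep(W,325,345),dep(W,325,295))
E
```

```text
pintip (array([0.4467, 0.3221, 0.0511]), np.float64(0.0013))
front right(-y) corner (array([0.4555, 0.3023, 0.0131]), np.float64(0.0023))
rear -y (array([0.3697, 0.2984, 0.0215]), np.float64(0.0046))
s 446 [-0.08561452  0.05794351] [0.369 0.302 0.012] [0.46  0.341 0.035]
d 241 [-0.08112428  0.05631771] [0.365 0.302 0.01 ] [0.485 0.342 0.035]
w 2453 [-0.07621099  0.05572074] [0.366 0.302 0.021] [0.431 0.342 0.035]
[((298, 186), array([0.37  , 0.2984, 0.018 ])), ((350, 186), array([0.3682, 0.3394, 0.018 ]))]
handle top [0.40088009 0.31985527 0.17610194] front edge of top [0.40942431 0.32045959 0.17628197] [0.39509762 0.31987196 0.16309733]
```

```bash
python3 -m jog '[[[0,5,0],0],[[5,9,0],0],[[12,9,0],0],[[20,9,0],0],[[26,9,0],0],[[29,9,0],0],[[32,9,0],0],[[32,9,0],0]]' - 20
python3 -c "
from h import *
o=get_obs();print(o['eef_pos'],o['tool_rot'],o['contact_force'],o['torque'])"
```

```text
t: 7.83
eef_pos: [0.4366, 0.3214, 0.1345]
tool_rot: [-0.707, 0.707, 0.016, -0.016]
contact_force: [-0.5, 0.6, -1.7]
gripper_width: 0.272
[0.43656285 0.32139517 0.1344631 ] [-0.70684609  0.70700082  0.01588055 -0.01631714] [-0.53178404  0.56896508 -1.72622225] [-0.01343852  0.06786519 -0.01292218]
```

```bash
python3 -m jog '[[[2,0,0],0],[[4,0,0],0],[[5,0,0],0],[[5,0,0],0]]' 
python3 -c "
from h import *
o=get_obs();print(o['eef_pos'],o['contact_force'],o['torque'])"
```

```text
t: 8.17
eef_pos: [0.4405, 0.3218, 0.1346]
tool_rot: [-0.707, 0.707, 0.016, -0.017]
contact_force: [-4.8, -0.0, 3.4]
gripper_width: 0.269
[0.440488   0.32180202 0.13464663] [-4.84897411 -0.02028447  3.43247397] [-0.10130596  1.56777728  0.02180725]
```

```bash
python3 -m jog '[[[7,-2,0],0],[[15,-4,0],0],[[22,-5.5,0],0],[[29,-7,0],0],[[36,-7.5,0],0],[[43,-8,0],0],[[43,-8,0],0]]'
python3 - <<'E'
from m import *
o=get_obs();print(o['eef_pos'],o['contact_force'],o['torque'])
W=cam('wrist')
P=cloud(W).reshape(-1,3);q=P[(abs(P[:,1]-.322)<.02)&(P[:,0]>.36)&(P[:,0]<.485)&(P[:,2]<.07)&(P[:,2]>.012)]
A=np.c_[q[:,0],np.ones(len(q))];k=np.linalg.lstsq(A,q[:,2],rcond=None)[0];print(len(q),k,q.min(0),q.max(0))
c=cam('side');cv2.imwrite('pics/s6.png',cv2.resize(c['img'][150:250,150:270][...,::-1],None,fx=5,fy=5,interpolation=2))
E
```

```text
t: 8.75
eef_pos: [0.4859, 0.3235, 0.1425]
tool_rot: [-0.707, 0.707, 0.016, -0.016]
contact_force: [-2.2, 1.1, -1.9]
gripper_width: 0.271
[0.48589068 0.32349624 0.14249106] [-2.18960866  1.06033859 -1.9185798 ] [0.11277662 0.68591954 0.02882393]
3871 [-0.38024588  0.20079681] [0.40288042 0.30200495 0.01201904] [0.48296234 0.34197755 0.06998497]
```

View pics/s6.png

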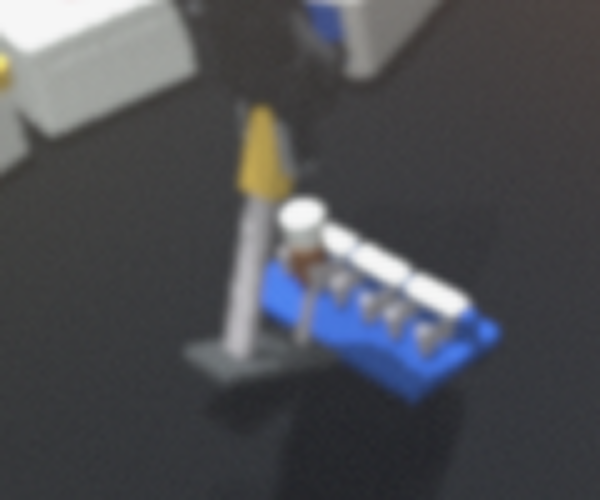

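```bash
python3 -m jog '[[[7,0,0],0],[[14,0,0],0],[[21,0.5,0],0],[[26,1,0],0],[[26,1,0],0]]'
cat > tilt.py <<'E'
from m import *
import sys
y0=float(sys.argv[1]);x0=float(sys.argv[2]);x1=float(sys.argv[3])
o=get_obs();print(o['eef_pos'],o['contact_force'],o['torque'],o['t'])
W=cam('wrist');np.savez('wt.npz',**W);save(W,'wt%d'%int(o['t']*100))
E
python3 - <<'E'
from m import *
o=get_obs();print(o['eef_pos'],o['contact_force'],o['torque'])
W=cam('wrist');np.savez('wt.npz',**W);save(W,'wt1')
P=cloud(W).reshape(-1,3);q=P[(abs(P[:,1]-.322)<.018)&(P[:,0]>.40)&(P[:,0]<.485)&(P[:,2]<.07)&(P[:,2]>.014)]
k=np.polyfit(q[:,0],q[:,2],1);r=q[:,2]-np.polyval(k,q[:,0]);q=q[abs(r)<.004];k=np.polyfit(q[:,0],q[:,2],1)
print(len(q),k,np.degrees(np.arctan(k[0])),q.min(0),q.max(0))
E
```

```text
t: 9.27
eef_pos: [0.5113, 0.3247, 0.1412]
tool_rot: [-0.707, 0.707, 0.016, -0.016]
contact_force: [-2.7, -0.4, -2.4]
gripper_width: 0.272
[0.51128843 0.32474749 0.1412408 ] [-2.65233268 -0.42559956 -2.38181833] [0.0425646  0.85105658 0.01239847]
2552 [-0.58575503  0.29798721] -30.35985363003348 [0.40998949 0.30400898 0.02748831] [0.46112402 0.33996982 0.05825788]
```

View pics/wt1.png

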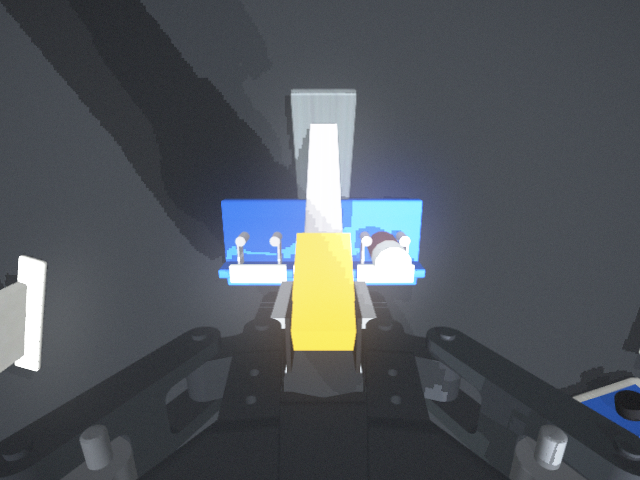

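```bash
python3 -m jog '[[[0,0,0],0],[[0,0,0],0],[[0,-20,0],0],[[0,-50,0],0],[[0,-80,0],0],[[0,-80,0],0],[[0,-80,0],0]]' - 120
python3 - <<'E'
from m import *
o=get_obs();print(o['eef_pos'],o['contact_force'],o['torque'])
W=cam('wrist');np.savez('w7.npz',**W);save(W,'w7')
P=cloud(W);h=cv2.cvtColor(W['img'],cv2.COLOR_RGB2HSV)
for n,s in(('scene',(390,130,550,250)),('side',(150,110,270,230))):
    c=cam(n);np.savez(n+'7.npz',**c);cv2.imwrite('pics/'+n+'7c.png',cv2.resize(c['img'][s[1]:s[3],s[0]:s[2]][...,::-1],None,fx=5,fy=5,interpolation=2))
o=get_obs();print(o['eef_pos'],o['tool_rot'])
E
```

```text
t: 9.9
eef_pos: [0.5124, 0.3259, 0.2245]
tool_rot: [0.708, -0.706, -0.018, 0.014]
contact_force: [-1.0, 0.3, -2.5]
gripper_width: 0.259
[0.51236741 0.3258568  0.22446994] [-1.01835121  0.27058372 -2.47083859] [-0.02737668 -0.00879773  0.04368118]
[0.50985533 0.32454376 0.22068213] [-0.70663119  0.70720425  0.01610041 -0.01659164]
```

View pics/scene7c.png

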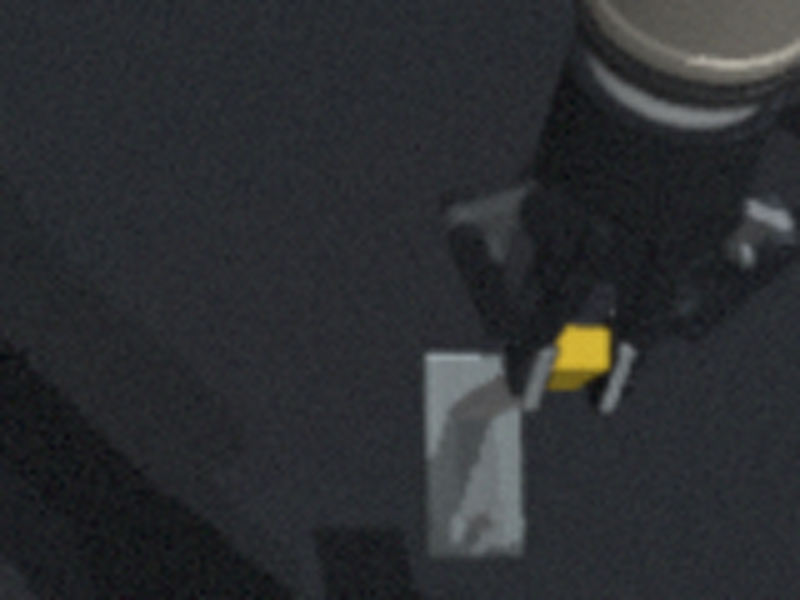

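View pics/side7c.png

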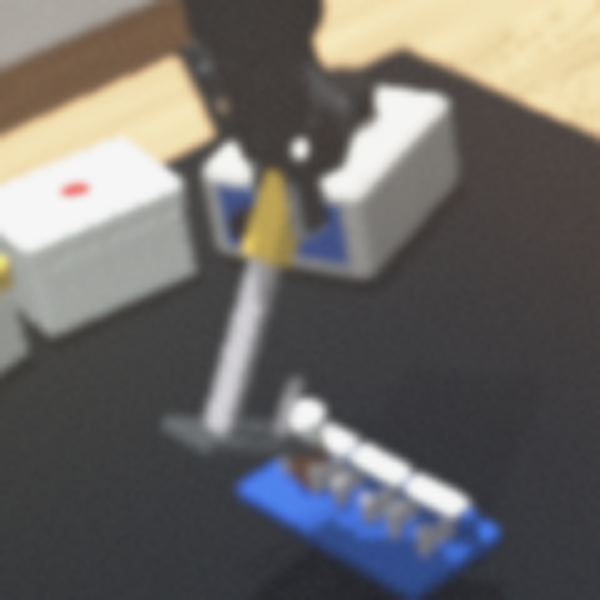

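View pics/w7.png

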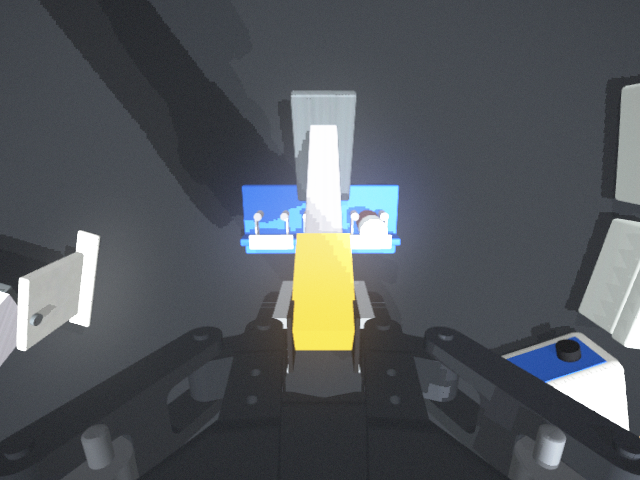

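```bash
cat > tipfit.py <<'E'
from m import *
c3=ld('w3');q=[-0.70683682,0.70721487,-0.01008929,0.0112712];Rt=R.from_quat([*q[1:],q[0]]).as_matrix();p=np.array([0.53116036,-0.3385121,0.12898112])
# cam->tcp
Rct=Rt.T@c3['R'].T; tct=Rt.T@(org(c3)-p)
def tcpcloud(c):
    P=cloud(c)@c['R'].T+c['t']   # cam frame
    return P@Rct.T+tct
def tcpray(c,u,v): return Rct@ray(c,u,v), tct
def plane(P):
    m=np.median(P,0)
    for _ in range(3):
        m=P.mean(0);u,s,v=np.linalg.svd(P-m,full_matrices=False);n=v[2];r=(P-m)@n;P=P[abs(r)<2.5*max(r.std(),.0003)]
    return m,n,r.std()
if __name__=='__main__':
    print(Rct.round(4),tct.round(4))
    for f in('wt','w7'):
        c=ld(f);P=tcpcloud(c)
        F=np.vstack([P[105:185,297:306].reshape(-1,3),P[105:185,343:350].reshape(-1,3)])
        m,n,s=plane(F);n*=np.sign(-n[1]);print(f,'foot',m.round(4),n.round(4),s,'tilt',np.degrees(np.arctan2(n[0],-n[1])))
        Y=P[245:335,300:348].reshape(-1,3);my,ny,sy=plane(Y);print('handle face',my.round(4),ny.round(4),sy,np.degrees(np.arctan2(ny[1],ny[0])))
        # rear edge at foot top plane
        E=[]
        for u in (293,355):
            d,o=tcpray(c,u,93 if f=='wt' else 93.5);E.append(o+d*((m-o)@n)/(d@n))
        E=np.array(E);print('rear edge',E.round(4),np.linalg.norm(E[0]-E[1]))
        d1,o=tcpray(c,294,349);d2,_=tcpray(c,354,349);print('top front corner rays')
E
python3 tipfit.py
```

```text
[[-5.000e-04  9.630e-01  2.694e-01]
 [-1.000e-03 -2.694e-01  9.630e-01]
 [ 1.000e+00  2.000e-04  1.100e-03]] [-0.0681 -0.1432 -0.0006]
wt foot [-0.0672  0.105  -0.0019] [ 0.542  -0.8404 -0.0015] 0.0005645615758399936 tilt 32.81741369086089
handle face [-0.0141 -0.02   -0.0003] [0.0095 0.0014 1.    ] 0.005425198848310701 8.395257286647729
rear edge [[-0.0992  0.0844 -0.0191]
 [-0.0993  0.0843  0.0195]] 0.03857673918353456
top front corner rays
w7 foot [-0.0673  0.105  -0.002 ] [ 5.361e-01 -8.442e-01 -5.000e-04] 0.0005800083964903817 tilt 32.41676621024231
handle face [-0.0141 -0.02   -0.0003] [-9.0e-04 -2.6e-03  1.0e+00] 0.005432336929018211 -109.73128201357991
rear edge [[-0.099   0.0848 -0.0191]
 [-0.099   0.0848  0.0196]] 0.03867600271850222
top front corner rays
```

Run:
```python
from tipfit import *
c=ld('w7');x=c['img'][80:380,270:380];cv2.imwrite('pics/w7c.png',cv2.resize(np.hstack([x[:150],x[150:]]),None,fx=3.6,fy=4,interpolation=2)[...,::-1])
print(c['depth'][90:190:10,[295,300,346,352]].round(4))
g=cv2.cvtColor(c['img'],7).astype(int)
for r in (96,110,130,150,170,188): print(r,g[r,286:302],g[r,345:362])
print(g[86:100,300],g[86:100,348])
```

```text
[[0.3376 0.3387 0.3387 0.3386]
 [0.2162 0.2153 0.2147 0.2162]
 [0.2193 0.22   0.2207 0.2197]
 [0.2248 0.2234 0.2252 0.2262]
 [0.2296 0.2295 0.2294 0.2304]
 [0.2369 0.235  0.2362 0.236 ]
 [0.2416 0.2408 0.242  0.3531]
 [0.2494 0.2482 0.2478 0.3571]
 [0.3601 0.2545 0.2544 0.3607]
 [0.3643 0.2612 0.2601 0.3639]]
96 [ 83  86  84  80 110 182 202 201 203 203 203 206 205 205 206 201] [206 203 201 204 203 204 206 206 201 192 189 122  84  86  84  87  85]
110 [ 68  69  72  69  74 107 168 184 183 181 181 187 186 188 186 185] [184 184 185 185 186 188 186 183 183 181 127  89  88  88  89  86  90]
130 [ 77  73  76  74  76  77 111 163 181 185 185 186 188 189 190 187] [190 186 188 188 189 187 188 181 155 117  94  93  96  97  96  96  93]
150 [ 80  77  80  78  82  81  84  88 124 178 191 184 182 169 172 160] [190 191 192 191 191 192 181 142 102 103 103 101 103 101 103  98 103]
170 [ 79  79  81  82  86  82  82  84  87 107 134 139 139 138 142 140] [192 196 194 189 188 176 142 113 113 111 111 107 108 108 109 106 105]
188 [144 146 144 144 145 146 146 146 146 146 141 129 128 131 128 139] [198 197 191 187 177 203 220 221 221 220 220 220 220 220 221 222 220]
[ 84  84  84  81 114 141 150 158 173 203 206 189 182 183] [ 85  85  83  86 107 139 151 156 155 192 204 186 180 182]
```

View pics/w7c.png

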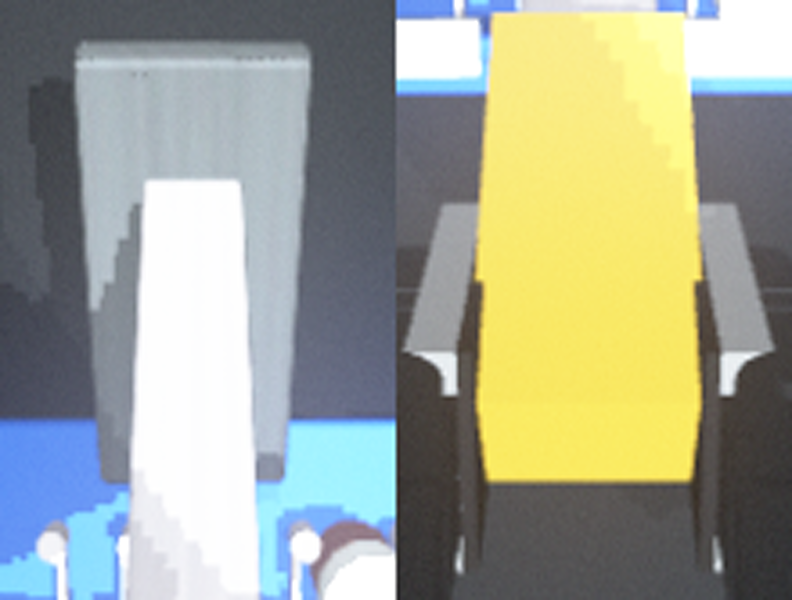

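Run:
```python
from tipfit import *
c=ld('w7')
print('handle depth',c['depth'][235:350:12,[305,325,345]].round(4).tolist())
Pw=cloud(c)
for lab,P in(('world',Pw),('tcp',tcpcloud(c))):
    F=np.vstack([P[100:180,298:306].reshape(-1,3),P[100:180,343:348].reshape(-1,3)])
    m,n,s=plane(F)
    up=n*np.sign(n[2]) if lab=='world' else n*np.sign(-n[1])
    print(lab,m,up,s, np.degrees(np.arccos(up[2] if lab=='world' else -up[1])))
P=tcpcloud(c);zt=up;xt=np.array([-1,0,0.]);xt-=xt@zt*zt;xt/=np.linalg.norm(xt);yt=np.cross(zt,xt)
E=[]
for u in(290.6,356.2):
    d,o=tcpray(c,u,95);E.append(o+d*((m-o)@zt)/(d@zt))
E=np.array(E);mid=E.mean(0);print('rear',E,np.linalg.norm(E[1]-E[0]),'yt',yt)
for wd in(1,42/41.):
    tip=mid-0.074*xt+.034*zt;print('tip in tcp',tip,'grip',mid-.024*xt+.128*zt)
S=P[120:225:5,310:337].reshape(-1,3);ms,ns,ss=plane(S);print('spine back face',ms,ns,ss,np.degrees(np.arctan2(ns[1],ns[0])))
o=mid-.024*xt;print('spine face dist along xt from axis (expect .004)',(ms-o)@xt)
```

```text
handle depth [[0.15309999883174896, 0.15289999544620514, 0.15289999544620514], [0.14730000495910645, 0.1477999985218048, 0.14800000190734863], [0.14339999854564667, 0.14329999685287476, 0.14249999821186066], [0.1395999938249588, 0.14010000228881836, 0.13940000534057617], [0.13500000536441803, 0.1348000019788742, 0.13539999723434448], [0.13120000064373016, 0.13179999589920044, 0.13120000064373016], [0.12680000066757202, 0.12759999930858612, 0.12860000133514404], [0.12330000102519989, 0.125, 0.12439999729394913], [0.121799997985363, 0.1225999966263771, 0.12200000137090683], [0.12860000133514404, 0.1290999948978424, 0.1289999932050705]]
world [0.44273312 0.31889828 0.1215748 ] [0.52946916 0.02218794 0.84803897] 0.0005849962340253664 32.000986321608615
tcp [-0.07069734  0.10283738 -0.00364084] [ 5.35851376e-01 -8.44312001e-01  7.40143164e-04] 0.0005849962340253662 32.40170274657563
rear [[-0.09821131  0.08536042 -0.02068122]
 [-0.09824104  0.08537755  0.02037894]] 0.04106017279474968 yt [-5.42101086e-20 -8.76622479e-04 -9.99999616e-01]
tip in tcp [-0.01752812  0.09631536 -0.00016073] grip [-9.37370264e-03 -9.84252684e-03 -6.76738370e-05]
tip in tcp [-0.01752812  0.09631536 -0.00016073] grip [-9.37370264e-03 -9.84252684e-03 -6.76738370e-05]
spine back face [-0.05579077  0.05462175 -0.00039952] [7.86578664e-04 2.32609185e-04 9.99999664e-01] 0.004452356149812197 16.47414561659807
spine face dist along xt from axis (expect .004) 0.004647086803053498
```

```bash
python3 -m jog '[[[-33,-20,-40],0],[[-33,-20,-289],0.297],[[-33,-20,-289],0.297],[[-33,-20,-289],0.297],[[-33,-20,-289],0.297],[[-33,-20,-289],0.297],[[-33,-20,-289],0.297],[[-33,-20,-289],0.297],[[-33,-20,-289],0.297],[[-33,20,-289],0.297],[[-33,50,-289],0.297],[[-33,62,-289],0.297],[[-33,62,-289],0.297],[[-33,62,-289],0.297]]'
python3 - <<'E'
from m import *
o=get_obs();print(o['eef_pos'],o['tool_rot'],o['contact_force'],o['torque'])
for n,s in(('scene',(250,210,390,310)),('side',(240,170,400,290))):
    c=cam(n);np.savez(n+'8.npz',**c);cv2.imwrite('pics/'+n+'8c.png',cv2.resize(c['img'][s[1]:s[3],s[0]:s[2]][...,::-1],None,fx=5,fy=5,interpolation=2))
W=cam('wrist');np.savez('w8.npz',**W);save(W,'w8')
o=get_obs();print(o['eef_pos'],o['t'])
E
```

```text
t: 11.22
eef_pos: [0.4901, 0.0355, 0.1588]
tool_rot: [-0.701, 0.702, -0.089, 0.087]
contact_force: [0.6, 0.2, -0.9]
gripper_width: 0.261
[0.4900583  0.03547026 0.15877034] [-0.70127357  0.70193497 -0.08878327  0.08729381] [ 0.63935016  0.20210773 -0.91427147] [-0.02766705 -0.04758516 -0.03166684]
[0.49161083 0.03532438 0.16066328] 11.3667
```

View pics/scene8c.png

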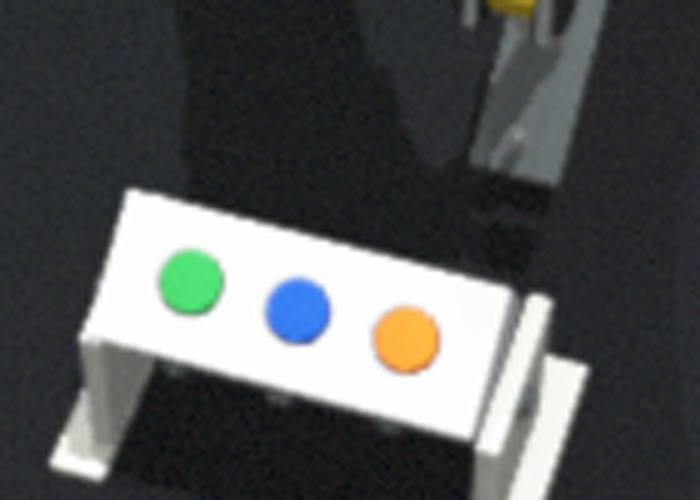

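View pics/side8c.png

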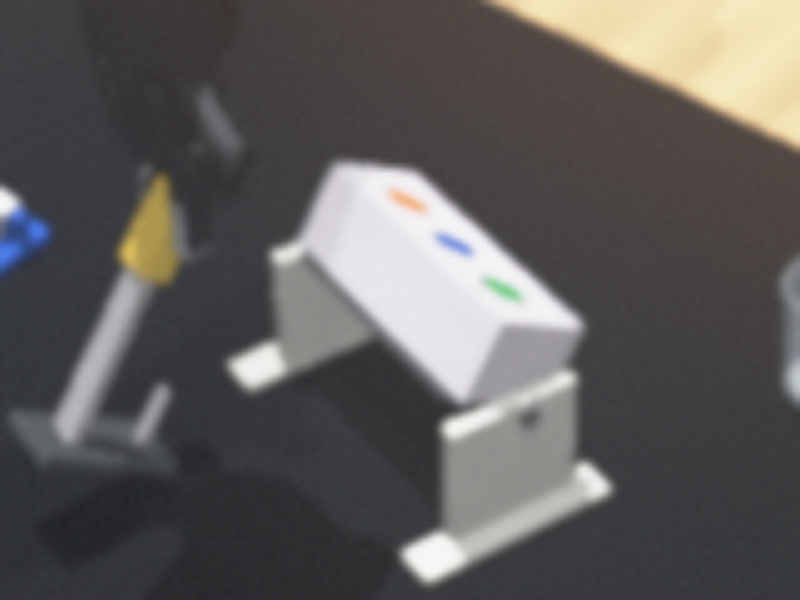

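View pics/w8.png

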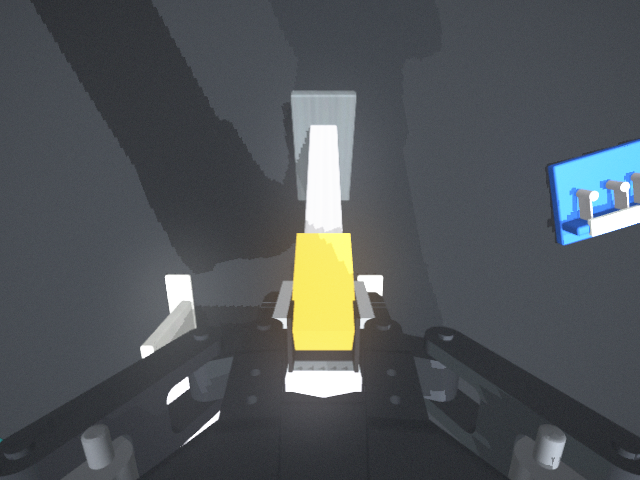

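Run:
```python
from m import *
S=ld('scene8');D=ld('side8')
print(tri2(S,(250+517/5,210+131/5),D,(240+165/5,170+387/5)))
t=np.array([0.4910,.0354,.1600]);tx=np.array([.969,-.249,0]);p=t-.0175*tx-np.array([0,0,.0963]);print('pred',p,proj(S,p),proj(D,p), [(proj(S,p)-[250,210])*5,(proj(D,p)-[240,170])*5])
for k in 'ogb':
    a=cents(S,k,(260,240,370,320));print(k,onz(S,*a[0],.1222).round(4))
# handle point check / base of pin
print('pinbase',tri2(S,(250+498/5,210+163/5),D,(240+143/5,170+440/5)))
# stand cheeks/hole? block bottom-edge near robot in side view: corners (305,262) and (465,402)
for p in((303,250),(462,400)): print('blk low edge',onz(D,240+p[0]/5,170+p[1]/5,.087).round(4))
```

```text
(array([0.4737, 0.0401, 0.0621]), np.float64(0.0041))
pred [0.4740425 0.0397575 0.0637   ] [352.4917453 236.3560845] [272.4172996  246.62778082] [array([512.45872651, 131.78042251]), array([162.08649799, 383.13890412])]
o [ 0.6262 -0.0011  0.1222]
g [ 0.6038 -0.0885  0.1222]
b [ 0.6149 -0.0449  0.1222]
pinbase (array([0.4611, 0.0387, 0.0288]), np.float64(0.0098))
blk low edge [0.5851 0.04   0.087 ]
blk low edge [ 0.5508 -0.1064  0.087 ]
```

```bash
python3 -m jog '[[[30,0,0],0],[[60,0,0],0],[[85,0,0],0],[[100,0,0],0],[[108,0,-2],0],[[108,0,-2],0],[[108,0,-2],0]]'
python3 -c "
from h import *
o=get_obs();print(o['eef_pos'],o['tool_rot'],o['contact_force'],o['torque'])"
```

```text
t: 11.95
eef_pos: [0.5943, 0.006, 0.1599]
tool_rot: [0.702, -0.701, 0.089, -0.089]
contact_force: [-0.0, -0.1, -2.1]
gripper_width: 0.259
[0.59426314 0.00595269 0.15992391] [ 0.70161351 -0.70145943  0.08863552 -0.08852621] [-0.01095783 -0.1240135  -2.0753751 ] [-0.00010255 -0.01159621  0.00082499]
```

```bash
python3 -m jog '[[[8,1,0.5],0],[[14,0,0.5],0],[[17,-2.5,0.5],0],[[17,-2.5,0.5],0],[[17,-2.5,0.5],0]]'
cat > st.py <<'E'
from h import *
o=get_obs();t=o['eef_pos'];q=o['tool_rot'];Rm=R.from_quat([*q[1:],q[0]]).as_matrix()
H=np.array([.5974,.0060,.0720]);xs=np.array([-.969,.249,0]);yb=np.array([-.249,-.969,0]);up=np.array([0,0,1.])
zb=-.5*xs+.866*up;xb=.866*xs+.5*up
tip=t+Rm@np.array([-.0175,.0963,0])
d=(tip-H)*1000;F=o['contact_force'];T=o['torque']
print('t %.2f tip xb %.1f yb %.1f zb %.1f | F xb %.1f yb %.1f zb %.1f |T %s w %.3f'%(o['t'],d@xb,d@yb,d@zb,F@xb,F@yb,F@zb,T.round(2),o['gripper_width']))
E
python3 st.py
```

```text
t: 12.37
eef_pos: [0.6114, 0.0022, 0.1623]
tool_rot: [0.702, -0.702, 0.088, -0.089]
contact_force: [-0.3, 0.2, -0.6]
gripper_width: 0.265
t 12.37 tip xb -0.4 yb 0.1 zb -6.6 | F xb -0.0 yb -0.1 zb -0.7 |T [-0.01 -0.07  0.05] w 0.265
```

Now the first probe upward along z_b at y offset 0.

```bash
python3 -m jog '[[[1.5,-2.6,0],0],[[3,-5.2,0],0],[[4,-6.9,0],0],[[4,-6.9,0],0]]'; python3 st.py
```

```text
t: 12.7
eef_pos: [0.6148, 0.0013, 0.1688]
tool_rot: [0.702, -0.702, 0.089, -0.088]
contact_force: [-0.5, 0.1, -3.6]
gripper_width: 0.263
t 12.70 tip xb -0.1 yb 0.2 zb 0.7 | F xb -1.4 yb -0.0 zb -3.4 |T [-0.05 -0.   -0.01] w 0.263
```

```bash
python3 -m jog '[[[1,-1.7,0],0],[[1.5,-2.6,0],0],[[1.5,-2.6,0],0]]'; python3 st.py
```

```text
t: 12.95
eef_pos: [0.6149, 0.0013, 0.1697]
tool_rot: [-0.701, 0.702, -0.09, 0.087]
contact_force: [-0.6, 1.6, -15.1]
gripper_width: 0.255
t 12.95 tip xb 0.5 yb 0.3 zb 1.4 | F xb -6.7 yb -1.4 zb -13.6 |T [ 0.31 -0.06 -0.08] w 0.255
```

```bash
python3 -m jog '[[[-2.5,4.3,0],0],[[-2.5,4.3,2],0],[[-2.5,4.3,3.5],0],[[-1.5,2.6,3.5],0],[[-0.5,0.9,3.5],0],[[-0.5,0.9,3.5],0]]'; python3 st.py
```

```text
t: 13.45
eef_pos: [0.6182, 0.0042, 0.1719]
tool_rot: [0.702, -0.701, 0.088, -0.089]
contact_force: [0.8, 0.2, -0.4]
gripper_width: 0.259
t 13.45 tip xb -1.1 yb -3.5 zb 4.7 | F xb -0.8 yb -0.4 zb 0.0 |T [-0.05 -0.05 -0.01] w 0.259
```

```bash
python3 -m jog '[[[1,-1.7,0],0],[[2,-3.5,0],0],[[3,-5.2,0],0],[[3,-5.2,0],0]]'; python3 st.py
```

```text
t: 13.78
eef_pos: [0.6198, 0.0036, 0.1758]
tool_rot: [-0.702, 0.702, -0.089, 0.088]
contact_force: [0.4, 0.2, -3.0]
gripper_width: 0.259
t 13.78 tip xb -0.4 yb -3.2 zb 8.9 | F xb -1.8 yb -0.3 zb -2.5 |T [-0.01 -0.06  0.  ] w 0.259
```

```bash
python3 -m jog '[[[1,-1.7,0],0],[[2,-3.5,0],0],[[3,-5.2,0],0],[[4,-6.9,0],0],[[4,-6.9,0],0]]'; python3 st.py
```

```text
t: 14.2
eef_pos: [0.6238, 0.0027, 0.183]
tool_rot: [0.702, -0.702, 0.089, -0.088]
contact_force: [-0.7, 1.0, -5.1]
gripper_width: 0.263
t 14.20 tip xb -0.4 yb -3.4 zb 17.2 | F xb -1.7 yb -0.8 zb -4.9 |T [0.22 0.13 0.03] w 0.263
```

```bash
python3 -m jog '[[[1,-1.7,0],0],[[2,-3.5,0],0],[[3,-5.2,0],0],[[4,-6.9,0],0],[[5,-8.7,0],0],[[6,-10.4,0],0],[[6.5,-11.3,0],0],[[6.5,-11.3,0],0],[[6.5,-11.3,0],0]]'; python3 st.py
python3 - <<'E'
from m import *
c=cam('scene');np.savez('scene9.npz',**c);cv2.imwrite('pics/s9.png',cv2.resize(c['img'][210:320,250:390][...,::-1],None,fx=5,fy=5,interpolation=2))
E
```

```text
t: 14.95
eef_pos: [0.6304, 0.001, 0.1945]
tool_rot: [0.702, -0.701, 0.088, -0.089]
contact_force: [-1.9, 1.6, -3.3]
gripper_width: 0.261
t 14.95 tip xb -0.6 yb -3.4 zb 30.6 | F xb 0.3 yb -1.1 zb -4.0 |T [0.28 0.23 0.01] w 0.261
```

View pics/s9.png

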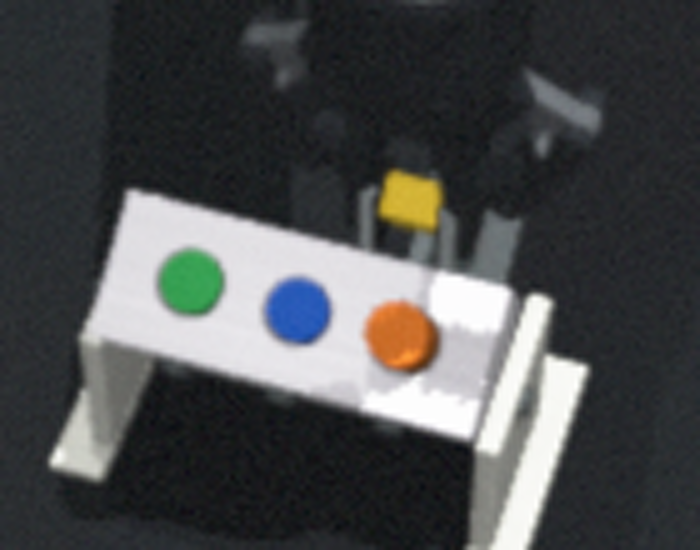

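Run:
```python
from m import *
c=ld('scene9');P=cloud(c);M=np.array([.6258,-.0012,.1222]);xs=np.array([-.969,.249,0]);zb=-.5*xs+np.array([0,0,.866]);yb=np.array([-.249,-.969,0]);xb=np.cross(yb,zb)
q=P[210+315//5:210+355//5,250+375//5:250+425//5].reshape(-1,3)-M
print(np.percentile(q@zb,[10,50,90]).round(4),np.median(q@xb).round(4),np.median(q@yb).round(4))
for k in 'gb':
    a=cents(c,k,(260,240,370,320));print(k,a[0])
```

```text
[0.0199 0.0223 0.0254] -0.0003 -0.0003
g [287.734375 266.09375 ]
b [309.12878788 271.74242424]
```

```bash
python3 -m jog '[[[-5,8.7,0],0],[[-10,17.3,0],0],[[-15,26,0],0],[[-20,34.6,0],0],[[-20,34.6,0],0],[[-20,34.6,0],0],[[-45,34.6,0],0],[[-80,34.6,0],0],[[-120,34.6,0],0],[[-140,34.6,0],0],[[-140,34.6,0],0],[[-140,34.6,0],0]]'; python3 st.py
```

```text
t: 16.0
eef_pos: [0.4945, 0.0362, 0.1603]
tool_rot: [0.702, -0.701, 0.088, -0.089]
contact_force: [0.6, -0.5, -0.5]
gripper_width: 0.26
t 16.00 tip xb 103.9 yb -3.7 zb -69.3 | F xb -0.9 yb 0.4 zb -0.0 |T [-0.   -0.08 -0.01] w 0.260
```

```bash
python3 -m jog '[[[0,-35,0],0],[[-5,-60,-20],0],[[20,-60,-60],0],[[35,-60,-100],0],[[55,-60,-140],0],[[75,-60,-180],0],[[92,-50,-219],0],[[92,-25,-219],0],[[92,0,-219],0],[[92,13,-219],0],[[92,16,-219],0],[[92,16,-219],0],[[92,16,-219],0]]'; python3 st.py
```

```text
t: 17.08
eef_pos: [0.5305, -0.1998, 0.1444]
tool_rot: [-0.701, 0.702, -0.088, 0.089]
contact_force: [-0.1, -0.2, -1.8]
gripper_width: 0.26
t 17.08 tip xb 14.8 yb 216.1 zb -36.2 | F xb -0.9 yb 0.3 zb -1.5 |T [ 0.   -0.06 -0.01] w 0.260
```

```bash
python3 -m jog '[[[0,4,0],0],[[0,7,0],0],[[-8,6.5,0],0],[[-15,5.5,0],0],[[-22,5,0],0],[[-30,4.5,0],0],[[-38,4.5,0],0],[[-45,5,0],0],[[-45,5,0],0]]' - 20; python3 st.py
python3 - <<'E'
from tipfit import *
c=cam('wrist');np.savez('w10.npz',**c);save(c,'w10')
E
```

```text
t: 17.83
eef_pos: [0.4851, -0.188, 0.1392]
tool_rot: [0.702, -0.701, 0.088, -0.089]
contact_force: [0.6, -0.4, 7.5]
gripper_width: 0.26
t 17.83 tip xb 52.9 yb 215.9 zb -64.2 | F xb 3.2 yb 0.2 zb 6.8 |T [-0.13 -0.15 -0.01] w 0.260
```

View pics/w10.png

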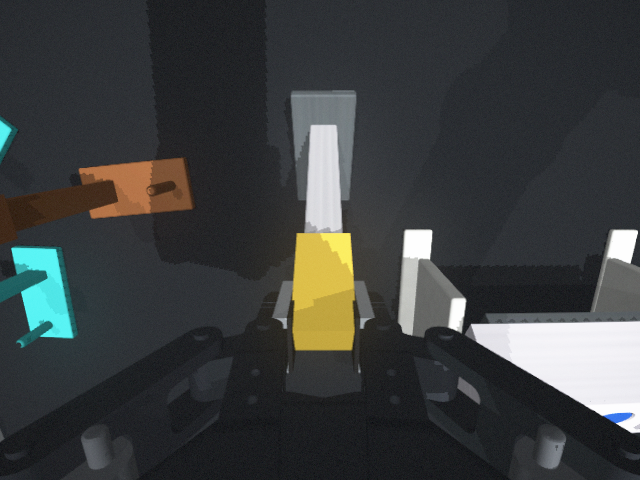

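```bash
python3 -m jog '[[[0,0,0],0],[[0,0,0],0]]' 20 20; python3 st.py; python3 -m jog '[[[0,0,0],0],[[0,0,0],0]]' 23 20; python3 st.py
```

```text
t: 18.05
eef_pos: [0.4856, -0.1881, 0.1391]
tool_rot: [0.702, -0.701, 0.088, -0.089]
contact_force: [1.3, -0.2, 7.0]
gripper_width: 0.258
t 18.05 tip xb 52.5 yb 215.9 zb -64.0 | F xb 2.3 yb -0.2 zb 6.7 |T [ 0.02 -0.02  0.09] w 0.258
t: 18.22
eef_pos: [0.4856, -0.1881, 0.139]
tool_rot: [0.702, -0.701, 0.088, -0.089]
contact_force: [0.9, 0.8, 6.3]
gripper_width: 0.271
t 18.22 tip xb 52.4 yb 215.9 zb -64.1 | F xb 2.5 yb -1.0 zb 5.8 |T [-0.07 -0.15  0.04] w 0.271
```

```bash
python3 -m jog '[[[10,-6,0],0],[[25,-6,0],0],[[40,-4,0],0],[[40,1,0],0],[[40,1,0],0],[[32,0,0],0],[[25,-0.5,0],0],[[17,-1,0],0],[[10,-1,0],0],[[2,-1,0],0],[[-5,-0.5,0],0],[[-5,-0.5,0],0]]'; python3 st.py
python3 - <<'E'
from tipfit import *
c=cam('wrist');np.savez('w11.npz',**c);save(c,'w11')
E
```

```text
t: 19.22
eef_pos: [0.4797, -0.1865, 0.1393]
tool_rot: [0.702, -0.701, 0.088, -0.089]
contact_force: [0.8, 0.6, 7.3]
gripper_width: 0.268
t 19.22 tip xb 57.9 yb 215.8 zb -66.9 | F xb 3.1 yb -0.8 zb 6.7 |T [-0.03 -0.67  0.01] w 0.268
```

View pics/w11.png

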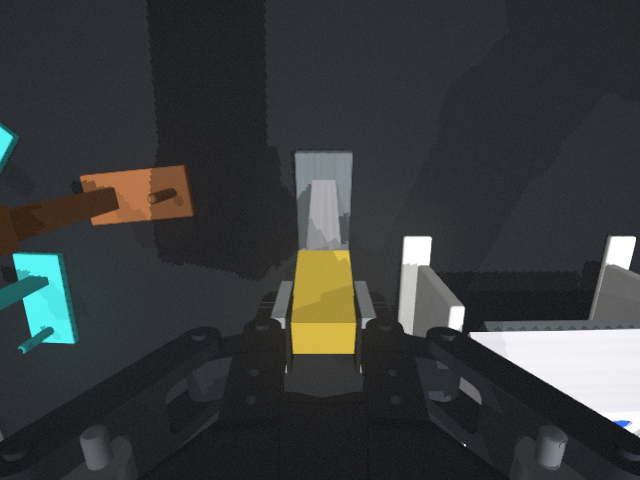

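```bash
python3 -m jog '[[[-8,1,0],0],[[-16,2.5,0],0],[[-24,4.5,0],0],[[-32,7,0],0],[[-38,9,0],0],[[-42,10,0],0],[[-42,10,0],0]]'; python3 st.py
python3 - <<'E'
from tipfit import *
c=cam('wrist');np.savez('w12.npz',**c);save(c,'w12')
P=cloud(c);g=P[170:250,300:350].reshape(-1,3)
h=P[165:300,296:354].reshape(-1,3);f=h[h[:,2]<.05]
m,n,s=plane(f);print(m,n*np.sign(n[2]),s,len(f))
E
```

```text
t: 19.85
eef_pos: [0.4385, -0.176, 0.1285]
tool_rot: [0.702, -0.701, 0.089, -0.088]
contact_force: [0.6, -0.4, 3.5]
gripper_width: 0.275
t 19.85 tip xb 89.5 yb 215.9 zb -97.6 | F xb 1.2 yb 0.2 zb 3.4 |T [-0.06 -0.34 -0.02] w 0.275
[ 0.42078707 -0.17051724  0.00520927] [-0.10216147  0.05878348  0.99302947] 0.003488053019348462 5174
```

View pics/w12.png

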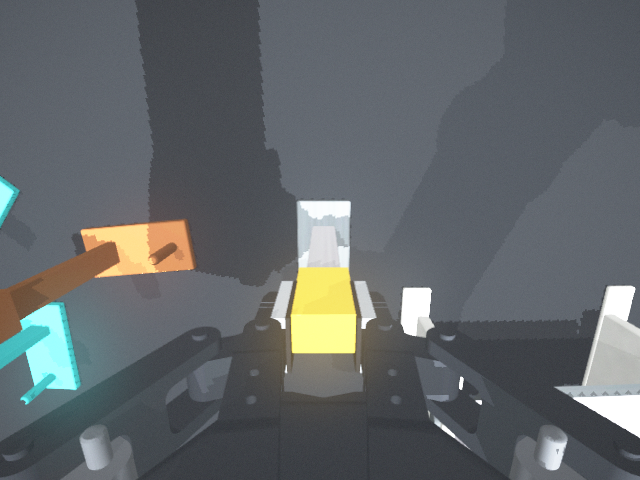

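```bash
python3 -m jog '[[[0,0,0],0],[[0,0,0],0],[[0,0,0],0],[[0,0,0],0],[[0,0,0],0]]' 45 20; python3 st.py
python3 - <<'E'
from tipfit import *
c=cam('wrist');np.savez('w13.npz',**c);save(c,'w13')
E
```

```text
t: 20.32
eef_pos: [0.4399, -0.1763, 0.1288]
tool_rot: [-0.702, 0.702, -0.089, 0.088]
contact_force: [-0.9, 0.1, -0.0]
gripper_width: 0.524
t 20.32 tip xb 88.3 yb 215.9 zb -96.6 | F xb 0.8 yb 0.2 zb -0.5 |T [0.03 0.01 0.03] w 0.524
```

View pics/w13.png

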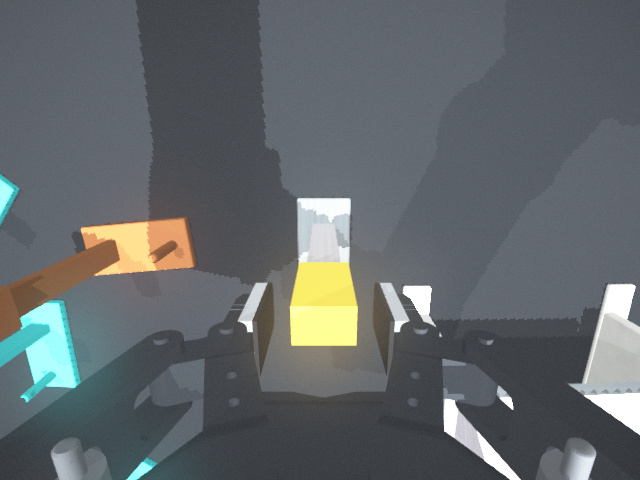

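```bash
python3 -m jog '[[[0,-40,0],0],[[0,-80,0],0],[[0,-115,0],0],[[30,-115,40],0],[[50,-115,75],0],[[70,-115,110],0],[[95,-110,145],0],[[120,-100,180],0],[[140,-90,205],0],[[144,-80,216],0],[[144,-80,216],0],[[144,-80,216],0]]' 60 20; python3 st.py
python3 - <<'E'
from tipfit import *
c=cam('wrist');np.savez('w14.npz',**c);save(c,'w14');o=get_obs();print(o['eef_pos'],o['tool_rot'])
s=cam('scene');np.savez('s14.npz',**s);cv2.imwrite('pics/s14.png',cv2.resize(s['img'][130:310,130:390][...,::-1],None,fx=3,fy=3,interpolation=2))
E
```

```text
t: 21.37
eef_pos: [0.6324, -0.0027, 0.2077]
tool_rot: [-0.701, 0.702, -0.089, 0.087]
contact_force: [0.1, -0.9, -0.7]
gripper_width: 0.701
t 21.37 tip xb 3.8 yb -0.1 zb 43.3 | F xb -0.6 yb 0.8 zb -0.5 |T [-0.05 -0.03  0.02] w 0.701
[ 0.63235223 -0.00417471  0.20865791] [-0.7010503   0.70196274 -0.08929139  0.08833931]
```

View pics/w14.png

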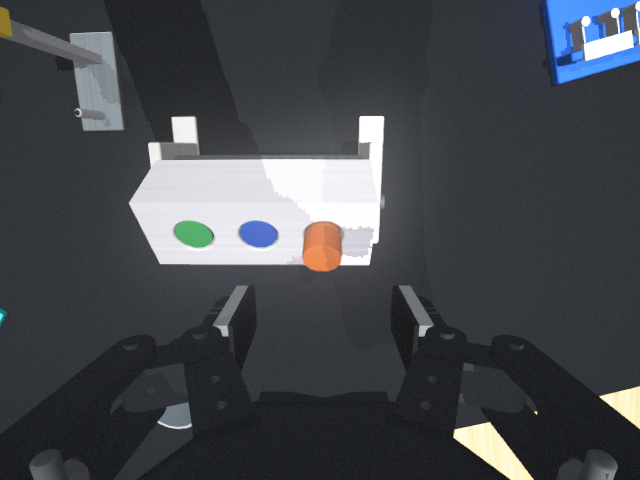

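View pics/s14.png

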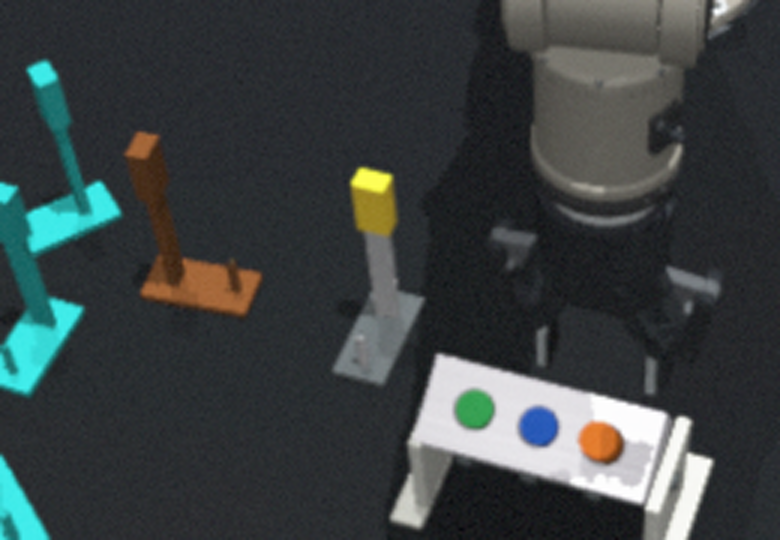

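Run:
```python
from tipfit import *
c=ld('w14');o,a,m=cents(c,'o',(295,215,350,280))
cv2.imwrite('pics/w14c.png',cv2.resize(c['img'][140:300,260:390][...,::-1],None,fx=4.5,fy=3.7,interpolation=2))
P=tcpcloud(c);Q=P[m];print(o,a,'tcp z of cap: ',Q[:,2].min(),Q[:,2].max(),np.median(Q[:,2]))
M=np.array([.6256,-.0012,.1222]);Rw=R.from_quat([0.70196274,-0.08929139,0.08833931,-0.7010503]).as_matrix();t=np.array([0.63235,-0.00417,0.20866])
for n in 'gb':
    a=cents(c,n,(150,200,290,270));print(n,onz(c,*a[0],.1222).round(4))
print('captop',onz(c,322,258,.1413).round(4), proj(c,M+.022*np.array([.4845,-.1245,.866])))
K=P[165:190,190:290].reshape(-1,3)
W=cloud(c);
# block top edge nearest robot (row ~ boundary between side face and top)
for u in(150,200,250): print(u,[W[r,u].round(4).tolist() for r in (195,200,205,210)])
```

```text
[321.56395715 246.89098929] 1587 tcp z of cap:  -0.01883987986481965 0.01092150389786001 -0.0010307986006816532
g [ 0.6019 -0.0889  0.1222]
b [ 0.613  -0.0452  0.1222]
captop [ 0.6351 -0.0049  0.1413] [323.90108421 259.19383152]
150 [[0.5688, -0.1043, 0.1308], [0.5718, -0.1028, 0.1358], [0.5747, -0.1025, 0.1386], [0.5779, -0.1058, 0.1348]]
200 [[0.5772, -0.0722, 0.1308], [0.5799, -0.0711, 0.1362], [0.5829, -0.072, 0.1369], [0.5862, -0.0741, 0.1342]]
250 [[0.5853, -0.0402, 0.1317], [0.5879, -0.04, 0.1364], [0.591, -0.041, 0.1365], [0.5942, -0.0423, 0.135]]
```

View pics/w14c.png

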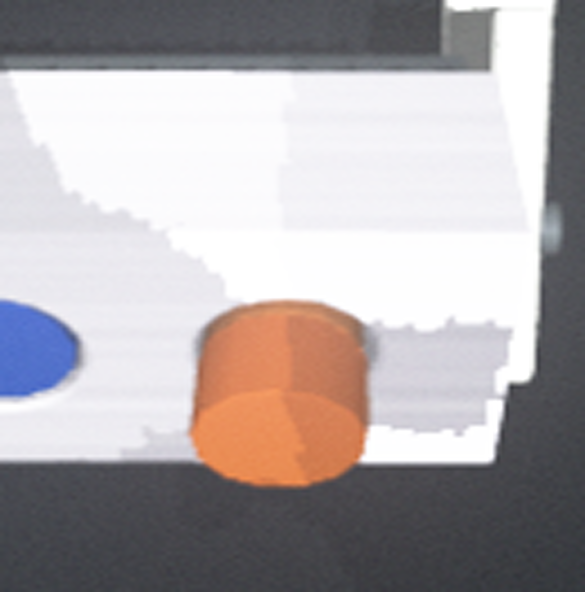

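```bash
python3 -m jog '[[[0,30,0],0],[[0,55,-1],0],[[0,70,-1],0],[[0,78,-1],0],[[0,80,-1],0],[[0,80,-1],0],[[0,80,-1],0]]' 45 20; python3 st.py
python3 - <<'E'
from tipfit import *
c=cam('wrist');np.savez('w15.npz',**c);save(c,'w15');o=get_obs();print(o['eef_pos'],o['contact_force'])
E
```

```text
t: 22.05
eef_pos: [0.6337, -0.0044, 0.1305]
tool_rot: [0.702, -0.701, 0.088, -0.09]
contact_force: [-0.4, 0.1, -0.4]
gripper_width: 0.528
t 22.05 tip xb -36.7 yb 1.0 zb -22.5 | F xb 0.2 yb 0.0 zb -0.6 |T [ 0.01 -0.05  0.02] w 0.528
[ 0.63388602 -0.00425859  0.1305985 ] [-0.18803152  0.10653163  0.21652261]
```

View pics/w15.png

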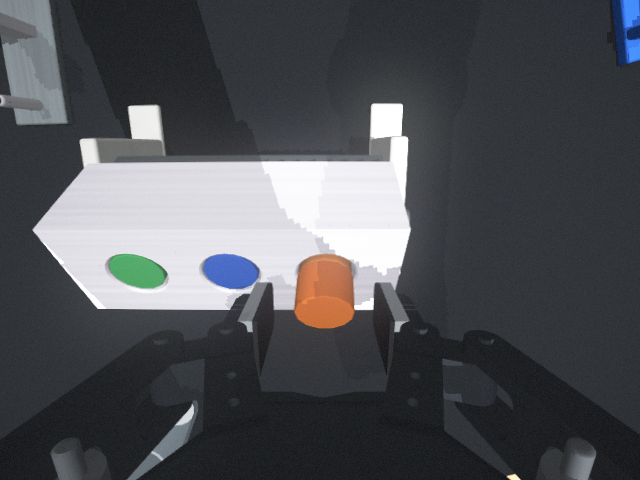

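```bash
python3 -m jog '[[[-1,1.5,0],0],[[-1,3,0],0],[[-1,3,0],0]]'; python3 st.py; python3 -m jog '[[[0,0,0],0],[[0,0,0],0],[[0,0,0],0],[[0,0,0],0]]' 15 50; python3 st.py
```

```text
t: 22.35
eef_pos: [0.632, -0.0035, 0.1262]
tool_rot: [0.702, -0.701, 0.088, -0.088]
contact_force: [-0.4, -0.7, -0.1]
gripper_width: 0.523
t 22.35 tip xb -37.0 yb 0.6 zb -27.3 | F xb 0.1 yb 0.8 zb -0.2 |T [ 0.02 -0.02  0.02] w 0.523
t: 22.68
eef_pos: [0.632, -0.0034, 0.1261]
tool_rot: [0.702, -0.702, 0.088, -0.088]
contact_force: [-1.2, 0.2, 0.5]
gripper_width: 0.279
t 22.68 tip xb -37.1 yb 0.5 zb -27.4 | F xb 1.3 yb 0.1 zb -0.2 |T [ 0.05  0.09 -0.01] w 0.279
```

Run:
```python
from tipfit import *
c=cam('wrist');cv2.imwrite('pics/w16c.png',cv2.resize(c['img'][200:400,220:430][...,::-1],None,fx=3.6,fy=3,interpolation=2))
s=cam('scene');cv2.imwrite('pics/s16.png',cv2.resize(s['img'][210:310,260:390][...,::-1],None,fx=6,fy=6,interpolation=2))
```

```text
(no output)
```

View pics/w16c.png

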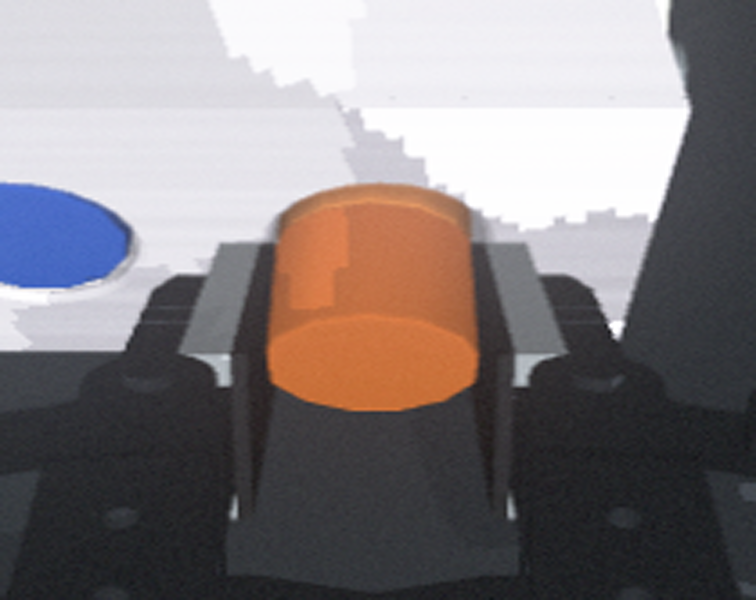

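View pics/s16.png

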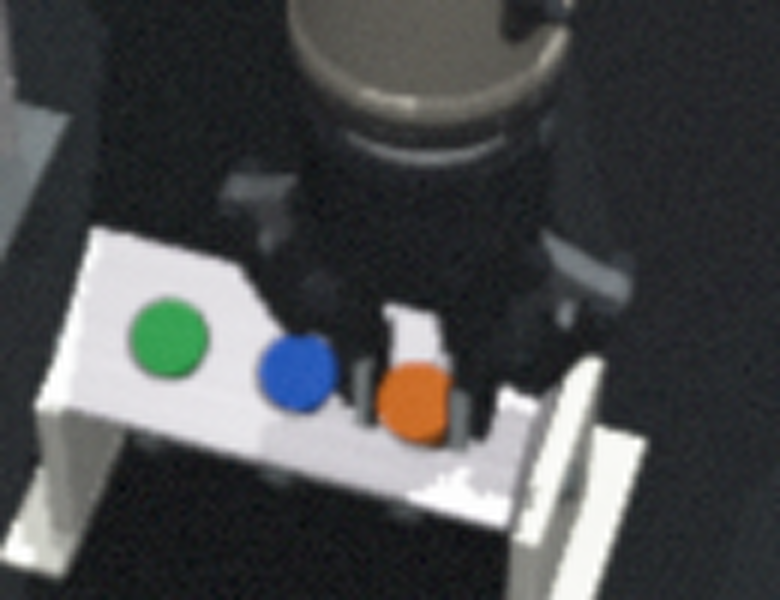

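```bash
python3 -m jog '[[[1,-1.7,0],0],[[3,-5.2,0],0],[[5,-8.7,0],0],[[7.5,-13,0],0],[[10,-17.3,0],0],[[12.5,-21.7,0],0],[[12.5,-21.7,0],0]]'; python3 st.py
python3 - <<'E'
from tipfit import *
c=cam('wrist');cv2.imwrite('pics/w17c.png',cv2.resize(c['img'][200:400,220:430][...,::-1],None,fx=3.6,fy=3,interpolation=2))
s=cam('scene');cv2.imwrite('pics/s17.png',cv2.resize(s['img'][210:310,260:390][...,::-1],None,fx=6,fy=6,interpolation=2))
E
```

```text
t: 23.37
eef_pos: [0.6464, -0.0075, 0.1499]
tool_rot: [0.702, -0.701, 0.087, -0.09]
contact_force: [0.9, 0.2, -1.4]
gripper_width: 0.282
t 23.37 tip xb -38.5 yb 0.8 zb 0.9 | F xb -1.4 yb -0.4 zb -0.8 |T [-0.01 -0.04  0.03] w 0.282
```

View pics/w17c.png

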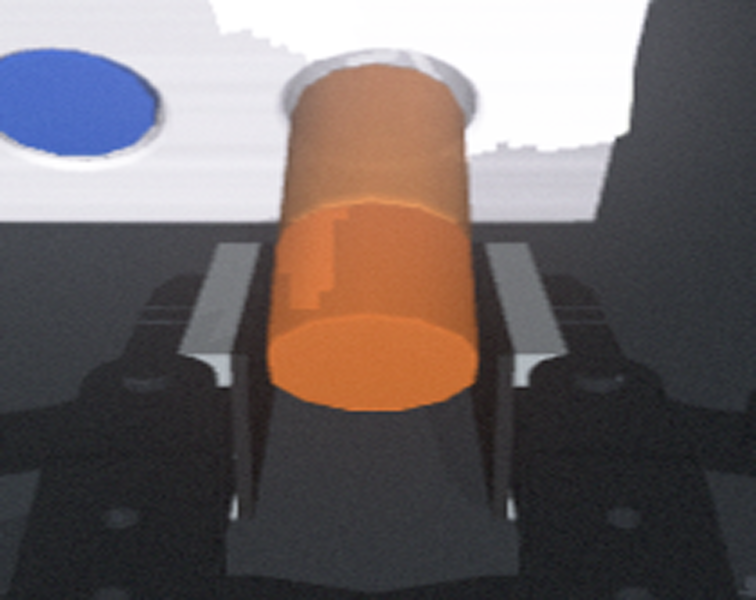

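```bash
python3 -m jog '[[[4,-7,0],0],[[8,-14,0],0],[[15,-26,0],0],[[20,-34,0],0],[[40,-36,0],0],[[52,-36,0],0],[[52,-10,0],0],[[52,15,0],0],[[52,28,0],0],[[52,28,0],0],[[52,28,0],0]]' 20 40; python3 st.py
python3 - <<'E'
from tipfit import *
c=cam('wrist');np.savez('w18.npz',**c);save(c,'w18')
s=cam('side');np.savez('d18.npz',**s);cv2.imwrite('pics/d18.png',cv2.resize(s['img'][150:260,270:420][...,::-1],None,fx=5,fy=5,interpolation=2))
E
```

```text
t: 24.38
eef_pos: [0.6944, -0.0197, 0.1197]
tool_rot: [-0.701, 0.702, -0.089, 0.088]
contact_force: [1.0, 1.1, -0.2]
gripper_width: 0.282
t 24.38 tip xb -96.0 yb 0.8 zb -0.6 | F xb -0.7 yb -1.3 zb 0.2 |T [-0.02  0.   -0.05] w 0.282
```

View pics/w18.png

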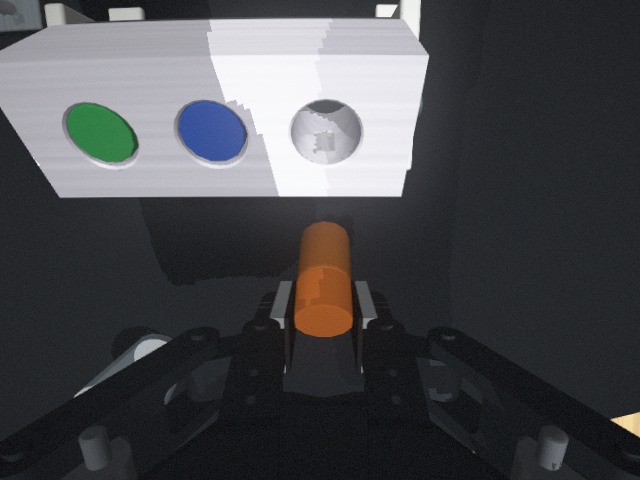

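View pics/d18.png

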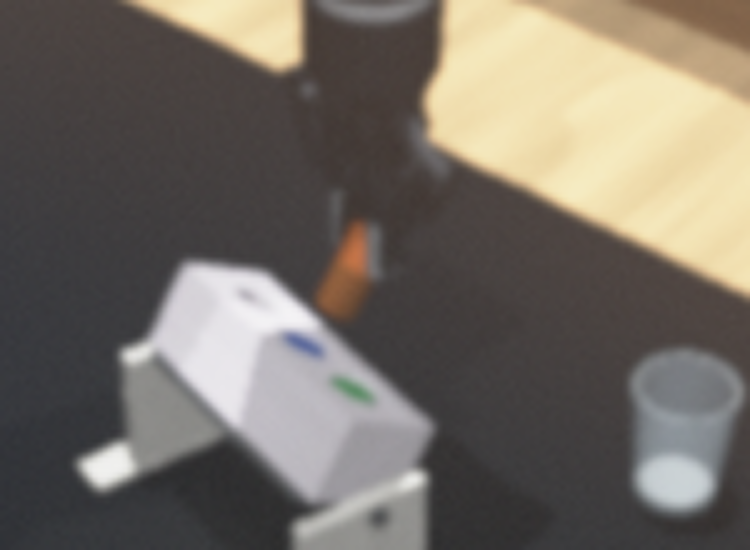

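```bash
python3 -m jog '[[[-8,0,0],0],[[-13,0,0],0],[[-16,0,0],0],[[-18,0,0],0],[[-18,0,0],0]]' 23 20; python3 st.py
python3 - <<'E'
from tipfit import *
c=cam('wrist');np.savez('w19.npz',**c);cv2.imwrite('pics/w19.png',c['img'][100:400,180:470][...,::-1])
E
```

```text
t: 24.9
eef_pos: [0.6776, -0.015, 0.1205]
tool_rot: [0.702, -0.701, 0.088, -0.089]
contact_force: [2.6, -0.3, -0.8]
gripper_width: 0.283
t 24.90 tip xb -80.7 yb 0.3 zb -8.6 | F xb -2.6 yb -0.4 zb 0.6 |T [-0.04 -0.47 -0.04] w 0.283
```

View pics/w19.png

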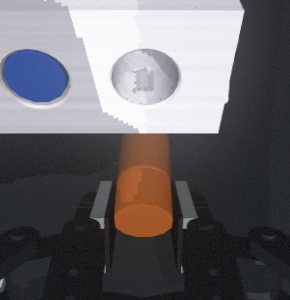

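```bash
python3 -m jog '[[[-3,-1.5,0],0],[[-6,-3,0],0],[[-9,-5,0],0],[[-12,-7.5,0],0],[[-15,-10,0],0],[[-17,-11,0],0],[[-17,-11,0],0]]'; python3 st.py
python3 - <<'E'
from tipfit import *
c=cam('wrist');np.savez('w20.npz',**c);cv2.imwrite('pics/w20.png',c['img'][100:400,180:470][...,::-1])
s=cam('side');np.savez('d20.npz',**s);cv2.imwrite('pics/d20.png',cv2.resize(s['img'][150:260,270:420][...,::-1],None,fx=5,fy=5,interpolation=2))
E
```

```text
t: 25.53
eef_pos: [0.6627, -0.012, 0.1317]
tool_rot: [-0.701, 0.702, -0.087, 0.091]
contact_force: [6.3, -3.5, -2.3]
gripper_width: 0.278
t 25.53 tip xb -62.3 yb 1.2 zb -6.4 | F xb -7.2 yb 1.9 zb 1.5 |T [-0.61 -1.52  0.03] w 0.278
```

View pics/w20.png

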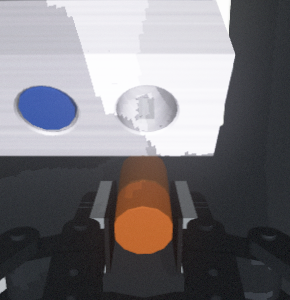

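View pics/d20.png

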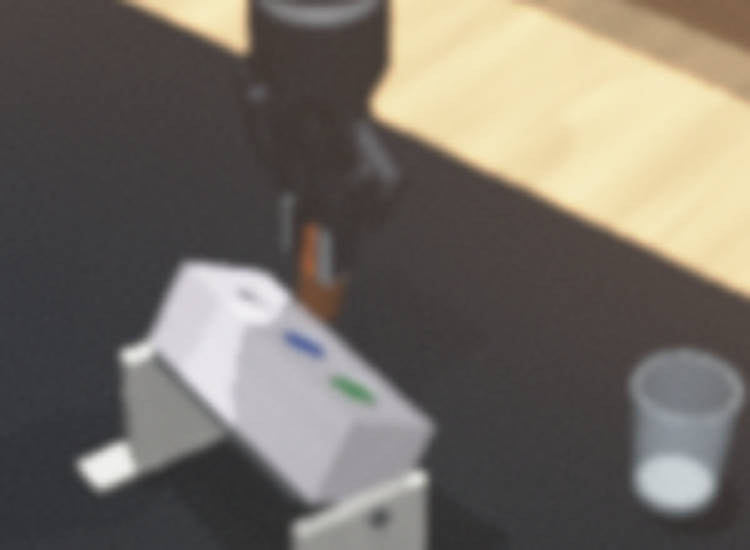

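```bash
cat > vt.py <<'E'
from tipfit import *
def vtilt(c):
    h=cv2.cvtColor(c['img'],cv2.COLOR_RGB2HSV).astype(int)
    m=((h[...,0]<22)&(h[...,1]>110)&(h[...,2]>60))
    b=np.zeros_like(m);b[200:360,285:365]=1;m&=b.astype(bool)
    P=tcpcloud(c);ys,xs=np.where(m)
    # top disc: lowest image rows of blob = nearest; take points with smallest depth band
    yb=ys.max();
    best=None
    sel=m.copy();sel[:yb-34]=False
    sel=cv2.erode(sel.astype(np.uint8),np.ones((3,3)))>0
    Q=P[sel]
    rng=np.random.default_rng(0);
    for _ in range(300):
        a=Q[rng.choice(len(Q),3,False)];n=np.cross(a[1]-a[0],a[2]-a[0]);l=np.linalg.norm(n)
        if l<1e-5: continue
        n/=l;k=(abs((Q-a[0])@n)<.0008).sum()
        if abs(n[1])>.6 and (best is None or k>best[0]): best=(k,a[0],n)
    k,a,n=best;I=Q[abs((Q-a)@n)<.001];mm,nn,s=plane(I);nn*=np.sign(-nn[1])
    print('rows',ys.min(),yb,'cap plane inl',k,len(Q),'n',nn.round(3),'lean tx %.1f deg, tz %.1f deg'%(np.degrees(np.arctan2(nn[0],-nn[1])),np.degrees(np.arctan2(nn[2],-nn[1]))),'center',I.mean(0).round(4),(I.max(0)-I.min(0)).round(4))
if __name__=='__main__':
    import sys
    vtilt(ld(sys.argv[1]))
E
python3 vt.py w18; python3 vt.py w19; python3 vt.py w20
```

```text
rows 222 336 cap plane inl 1455 1701 n [ 0.493 -0.87  -0.02 ] lean tx 29.5 deg, tz -1.3 deg center [ 0.0012 -0.017  -0.0005] [0.0217 0.0134 0.0236]
rows 234 336 cap plane inl 1466 1705 n [ 0.485 -0.874 -0.025] lean tx 29.0 deg, tz -1.6 deg center [ 0.0012 -0.017  -0.0005] [0.0219 0.013  0.0235]
rows 261 353 cap plane inl 1475 1633 n [ 0.181 -0.983 -0.   ] lean tx 10.5 deg, tz -0.0 deg center [ 0.0083 -0.0169 -0.0005] [0.0182 0.0051 0.0237]
```

```bash
python3 -m jog '[[[-3,-0.5,0],0],[[-6,-1,0],0],[[-6,-1,0],0],[[-6,-1,0],0]]'; python3 st.py
python3 - <<'E'
from vt import *
c=cam('wrist');np.savez('w21.npz',**c);vtilt(c)
E
```

```text
t: 25.97
eef_pos: [0.6581, -0.0105, 0.1333]
tool_rot: [-0.701, 0.702, -0.086, 0.091]
contact_force: [9.1, -2.8, 0.9]
gripper_width: 0.282
t 25.97 tip xb -57.5 yb 0.9 zb -7.3 | F xb -7.8 yb 0.5 zb 5.5 |T [-0.57 -1.87  0.03] w 0.282
rows 276 358 cap plane inl 1395 1588 n [ 0.088 -0.996 -0.004] lean tx 5.1 deg, tz -0.2 deg center [ 0.0101 -0.0176 -0.0003] [0.0169 0.0033 0.0235]
```

```bash
python3 -m jog '[[[-3,0,0],0],[[-5,0,0],0],[[-5,0,0],0]]'; python3 st.py
python3 - <<'E'
from vt import *
c=cam('wrist');np.savez('w22.npz',**c);vtilt(c)
E
```

```text
t: 26.27
eef_pos: [0.654, -0.0091, 0.1338]
tool_rot: [-0.702, 0.702, -0.085, 0.092]
contact_force: [9.3, -2.5, 1.3]
gripper_width: 0.285
t 26.27 tip xb -53.7 yb 0.5 zb -9.0 | F xb -7.7 yb 0.1 zb 6.0 |T [-0.54 -2.23  0.04] w 0.285
rows 285 359 cap plane inl 1423 1679 n [ 0.013 -1.     0.002] lean tx 0.8 deg, tz 0.1 deg center [ 0.0104 -0.0183 -0.0004] [0.0163 0.0023 0.0234]
```

```bash
python3 -m jog '[[[5,0,0],0],[[8,-30,0],0],[[8,-65,0],0],[[-20,-90,20],0],[[-286,-90,215],-0.297],[[-286,-90,215],-0.297],[[-286,-90,215],-0.297],[[-286,-90,215],-0.297],[[-286,-90,215],-0.297],[[-286,-90,215],-0.297],[[-286,-90,215],-0.297],[[-286,-90,215],-0.297],[[-286,-60,215],-0.297],[[-286,-30,215],-0.297],[[-286,0,215],-0.297],[[-286,0,215],-0.297],[[-286,0,215],-0.297]]' 15 60
python3 - <<'E'
from vt import *
c=cam('wrist');np.savez('w23.npz',**c);save(c,'w23');vtilt(c);o=get_obs();print(o['eef_pos'],o['tool_rot'],o['t'],o['gripper_width'])
E
```

```text
t: 27.73
eef_pos: [0.4251, 0.27, 0.1308]
tool_rot: [-0.706, 0.708, 0.015, -0.018]
contact_force: [0.7, 0.0, -1.2]
gripper_width: 0.28
rows 264 343 cap plane inl 55 111 n [ 0.829 -0.559 -0.018] lean tx 56.0 deg, tz -1.9 deg center [-0.0003 -0.0132  0.0002] [0.0065 0.0095 0.0227]
[0.42634857 0.27081904 0.13226592] [-0.70666787  0.70717723  0.0158743  -0.01639778] 27.7833 0.27908342919569423
```

View pics/w23.png

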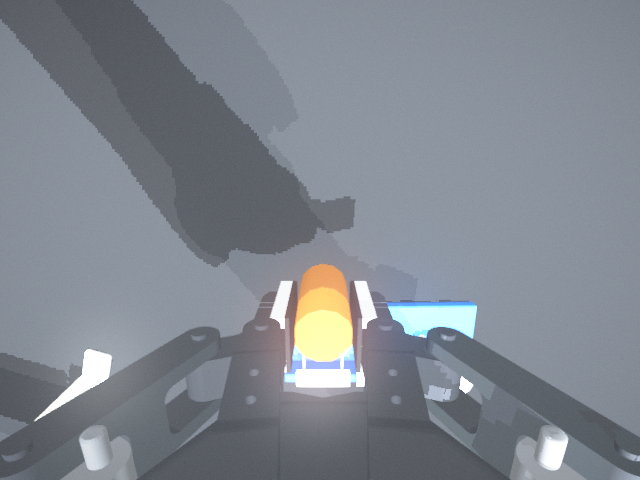

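```bash
sed -i 's/h\[...,0\]<22/h[...,0]<32/' vt.py; python3 vt.py w22; python3 vt.py w23
```

```text
rows 285 359 cap plane inl 1423 1679 n [ 0.013 -1.     0.002] lean tx 0.8 deg, tz 0.1 deg center [ 0.0104 -0.0183 -0.0004] [0.0163 0.0023 0.0234]
rows 264 343 cap plane inl 71 146 n [ 0.843 -0.537 -0.015] lean tx 57.5 deg, tz -1.6 deg center [-0.0008 -0.0141 -0.0004] [0.0071 0.0108 0.0227]
```

Run:
```python
from tipfit import *
c=ld('w23');h=cv2.cvtColor(c['img'],cv2.COLOR_RGB2HSV)
print(h[320:362:5,325])
P=tcpcloud(c);Q=P[322:352,308:340].reshape(-1,3);m,n,s=plane(Q);n*=np.sign(-n[1]);print(m,n,s,np.degrees(np.arctan2(n[0],-n[1])))
print(P[270:362:6,325].round(4))
```

```text
[[ 30  83 255]
 [ 30  80 255]
 [ 30  78 255]
 [ 30  79 255]
 [ 30  76 255]
 [ 30  72 255]
 [ 30  72 255]
 [ 30  69 255]
 [ 29  65 255]]
[ 0.00850845 -0.01828672 -0.0002104 ] [ 0.06882133 -0.99758358 -0.00952009] 0.0004854972811010333 3.946470202213001
[[-0.006   0.0212  0.0006]
 [-0.0057  0.0137  0.0006]
 [-0.0054  0.0067  0.0005]
 [-0.0048  0.001   0.0005]
 [-0.0048 -0.0053  0.0004]
 [-0.0048 -0.0113  0.0004]
 [-0.004  -0.0153  0.0004]
 [-0.0033 -0.0192  0.0004]
 [-0.0001 -0.0183  0.0004]
 [ 0.0023 -0.0188  0.0004]
 [ 0.0055 -0.0181  0.0004]
 [ 0.0088 -0.0173  0.0004]
 [ 0.0113 -0.0179  0.0004]
 [ 0.0141 -0.0179  0.0004]
 [ 0.0167 -0.0185  0.0004]
 [ 0.0201 -0.0179  0.0004]]
```

```bash
python3 -m jog '[[[0,35,0],0],[[0,70,0],0],[[0,88,0],0],[[0,95,0],0],[[0,98,0],0],[[0,99.5,0],0],[[0,99.5,0],0]]'; python3 st.py
```

```text
t: 28.37
eef_pos: [0.4274, 0.2719, 0.0337]
tool_rot: [0.708, -0.706, -0.017, 0.015]
contact_force: [0.2, -0.4, 0.0]
gripper_width: 0.276
t 28.37 tip xb 147.0 yb -210.4 zb -240.3 | F xb -0.3 yb 0.3 zb 0.2 |T [-0.03  0.02 -0.01] w 0.276
```

```bash
python3 -m jog '[[[0,1.5,0],0],[[0,3,0],0],[[0,3,0],0]]'; python3 st.py
```

```text
t: 28.62
eef_pos: [0.4278, 0.2721, 0.0324]
tool_rot: [0.708, -0.706, -0.017, 0.015]
contact_force: [-5.5, -4.4, 24.2]
gripper_width: 0.277
t 28.62 tip xb 146.1 yb -210.8 zb -241.3 | F xb 15.7 yb 5.6 zb 18.9 |T [-0.72  0.98 -0.02] w 0.277
```

```bash
python3 -m jog '[[[0,-1,0],0],[[0,-1.5,0],0]]' 23.5 20;  python3 -m jog '[[[0,0,0],0],[[0,0,0],0],[[0,0,0],0]]' 40 20; python3 st.py
python3 - <<'E'
from vt import *
c=cam('wrist');np.savez('w24.npz',**c);save(c,'w24');o=get_obs();print(o['eef_pos'],o['tool_rot'])
E
```

```text
t: 28.78
eef_pos: [0.4274, 0.272, 0.0328]
tool_rot: [0.708, -0.706, -0.017, 0.015]
contact_force: [0.5, -0.3, 3.2]
gripper_width: 0.279
t: 29.03
eef_pos: [0.4264, 0.2713, 0.031]
tool_rot: [0.707, -0.707, -0.017, 0.016]
contact_force: [-0.4, 0.6, -0.0]
gripper_width: 0.471
t 29.03 tip xb 146.5 yb -209.4 zb -243.1 | F xb 0.4 yb -0.5 zb -0.3 |T [-0.02 -0.01  0.02] w 0.471
[0.42631666 0.27114932 0.0308335 ] [ 0.70699191 -0.70684543 -0.01637656  0.01624172]
```

View pics/w24.png

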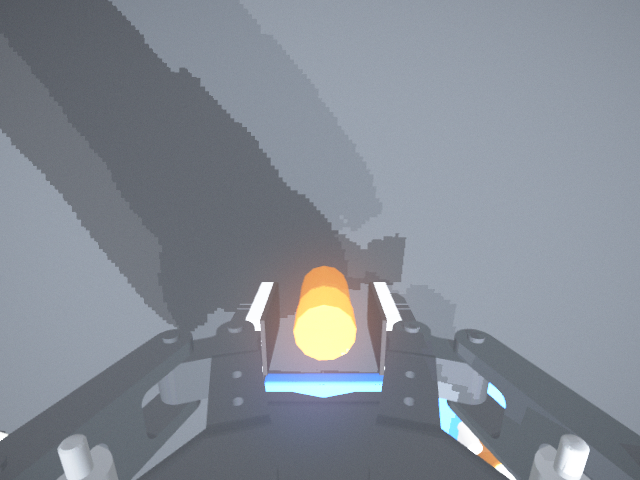

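Run:
```python
from tipfit import *
c=ld('w24');P=tcpcloud(c);Q=P[315:350,312:342].reshape(-1,3);m,n,s=plane(Q);n*=np.sign(-n[1]);print(m,n,s)
Z=P[260:368,285:365].reshape(-1,3);T=Z[abs((Z-m)@n)<.0015];T=T[(abs(T[:,2])<.016)];print(T.min(0),T.max(0),len(T),np.percentile(T,[2,98],axis=0))
```

```text
[ 0.00529366 -0.02014549  0.00098151] [ 0.01816143 -0.03050808  0.99936951] 0.00352223011926016
[-0.06807002 -0.14315612 -0.00058919] [0.05977323 0.03184858 0.00391499] 766 [[-0.06807002 -0.14315612 -0.00058919]
 [ 0.05696979  0.03089758  0.00356456]]
```

Run:
```python
from tipfit import *
c=ld('w24');P=tcpcloud(c)
print(P[262:366:4,325].round(4).tolist());print(P[330,290:362:5].round(4).tolist())
```

```text
[[-0.0069, 0.0311, 0.0007], [-0.0058, 0.0276, 0.0007], [-0.0061, 0.021, 0.0006], [-0.006, 0.0155, 0.0006], [-0.0059, 0.0104, 0.0005], [-0.0058, 0.0059, 0.0005], [-0.0059, 0.0009, 0.0005], [-0.0065, -0.005, 0.0004], [-0.0066, -0.0093, 0.0004], [-0.0064, -0.0128, 0.0004], [-0.007, -0.0177, 0.0004], [-0.0058, -0.019, 0.0003], [-0.0041, -0.0191, 0.0004], [-0.0028, -0.02, 0.0003], [-0.0007, -0.0193, 0.0004], [0.0012, -0.0193, 0.0004], [0.0036, -0.0183, 0.0004], [0.0045, -0.0199, 0.0004], [0.0059, -0.0206, 0.0004], [0.0076, -0.0208, 0.0004], [0.0098, -0.0202, 0.0004], [0.0119, -0.0199, 0.0004], [0.0138, -0.0199, 0.0004], [0.0157, -0.02, 0.0004], [-0.0681, -0.1432, -0.0006], [0.0553, 0.0302, 0.0008]]
[[0.0336, 0.0296, -0.0192], [0.0052, -0.0187, -0.0119], [0.0049, -0.0192, -0.0098], [0.0048, -0.0194, -0.0078], [0.0047, -0.0195, -0.0057], [0.0045, -0.0198, -0.0037], [0.0044, -0.0201, -0.0017], [0.0045, -0.0199, 0.0004], [0.0044, -0.0199, 0.0024], [0.0048, -0.0194, 0.0044], [0.0049, -0.0191, 0.0065], [0.0049, -0.0192, 0.0085], [0.0042, -0.0204, 0.0105], [0.0046, -0.0198, 0.0126], [0.0339, 0.03, 0.0207]]
```

```bash
python3 -m jog '[[[4,2,0],0],[[7,5,0],0],[[7,5,0],0]]'; python3 st.py; python3 -m jog '[[[0,0,0],0],[[0,0,0],0],[[0,0,0],0],[[0,0,0],0]]' 12 80; python3 st.py; python3 -m jog '[[[0,-15,0],0],[[0,-30,0],0],[[0,-30,0],0],[[0,-30,0],0]]'; python3 st.py
python3 - <<'E'
from tipfit import *
c=cam('wrist');np.savez('w25.npz',**c);save(c,'w25');P=tcpcloud(c);print(P[262:366:6,325].round(4).tolist());o=get_obs();print(o['eef_pos'],o['tool_rot'],o['t'])
W=cloud(c)
E
```

```text
t: 29.33
eef_pos: [0.4339, 0.2713, 0.0251]
tool_rot: [-0.707, 0.707, 0.016, -0.016]
contact_force: [0.4, 0.6, -0.0]
gripper_width: 0.467
t 29.33 tip xb 137.3 yb -211.2 zb -244.6 | F xb -0.2 yb -0.6 zb 0.1 |T [ 0.02  0.   -0.03] w 0.467
t: 29.67
eef_pos: [0.4331, 0.2713, 0.0256]
tool_rot: [-0.707, 0.707, 0.016, -0.016]
contact_force: [-0.4, 0.6, -0.4]
gripper_width: 0.274
t 29.67 tip xb 138.2 yb -211.1 zb -244.5 | F xb 0.3 yb -0.5 zb -0.6 |T [ 0.   -0.03  0.01] w 0.274
t: 30.0
eef_pos: [0.4336, 0.2718, 0.0562]
tool_rot: [0.707, -0.707, -0.017, 0.016]
contact_force: [-0.6, 0.1, 0.1]
gripper_width: 0.279
t 30.00 tip xb 153.1 yb -211.8 zb -217.9 | F xb 0.6 yb 0.0 zb -0.3 |T [-0.05  0.01  0.05] w 0.279
[[-0.0131, 0.0134, 0.0005], [-0.0126, 0.0064, 0.0005], [-0.0127, -0.0016, 0.0004], [-0.0133, -0.01, 0.0004], [-0.0134, -0.0165, 0.0003], [-0.0135, -0.0226, 0.0003], [-0.0122, -0.025, 0.0003], [-0.0098, -0.0252, 0.0003], [-0.0077, -0.0261, 0.0003], [-0.0046, -0.025, 0.0003], [-0.0015, -0.024, 0.0003], [0.0006, -0.025, 0.0003], [0.0025, -0.0263, 0.0003], [0.0055, -0.0257, 0.0003], [0.0081, -0.0257, 0.0003], [0.011, -0.0255, 0.0003], [0.0636, 0.0461, 0.0009], [0.0672, 0.0449, 0.0009]]
[0.43306915 0.27147372 0.05555564] [ 0.70700702 -0.70682646 -0.01642118  0.01636393] 30.05
```

View pics/w25.png

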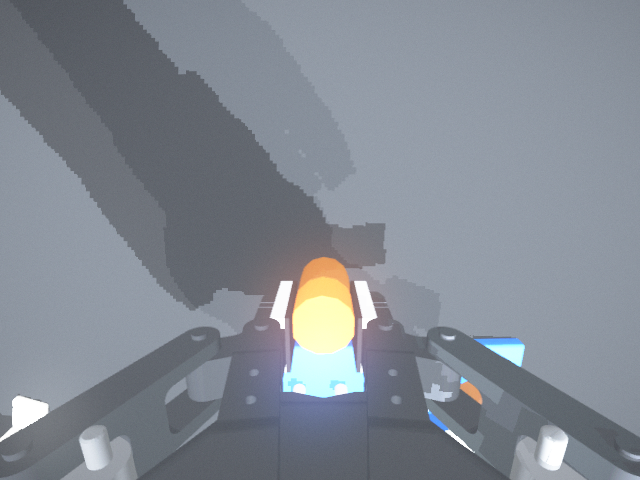

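Run:
```python
from tipfit import *
c=ld('w25');x=c['img'][340:410,270:380];cv2.imwrite('pics/w25c.png',cv2.resize(x,None,fx=7,fy=7,interpolation=2)[...,::-1])
w5=ld('w1')
```

```text
(no output)
```

View pics/w25c.png

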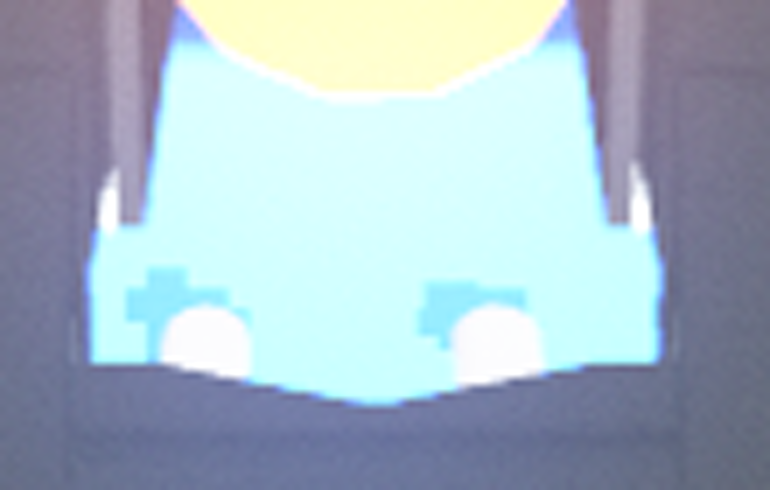

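Run:
```python
from tipfit import *
c=ld('w25')
a=onz(c,299.3,389,.029);b=onz(c,341,389,.029);print(a,b,np.linalg.norm(a-b),(a+b)/2)
xr=np.array([.9989,.047,0]);print('clip centre est',(a+b)/2+.008*xr)
print('world cap',cloud(c)[300:345,325].mean(0))
w=ld('w1')  # rack image: fingers at
w14=ld('w14')
x=w['img'][160:240,440:590];cv2.imwrite('pics/w1c.png',cv2.resize(x,None,fx=5,fy=5,interpolation=2)[...,::-1])
```

```text
[0.50675228 0.26016184 0.029     ] [0.50561475 0.28507031 0.029     ] 0.024934424251422477 [0.50618351 0.27261608 0.029     ]
clip centre est [0.51417471 0.27299208 0.029     ]
world cap [0.43151005 0.2715508  0.08190753]
```

View pics/w1c.png

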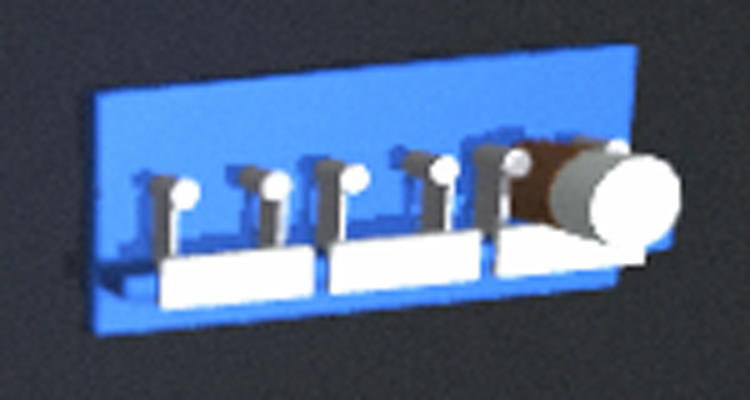

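Run:
```python
from tipfit import *
c=ld('w1');f=lambda u,v,z:onz(c,440+u/5,160+v/5,z)
p=[f(185,193,.029),f(275,185,.029),f(355,178,.029),f(443,170,.029)];print(np.array(p).round(4))
w=f(637,198,.060);print('white',w)
m0=(p[0]+p[1])/2;m1=(p[2]+p[3])/2;yr=(m1-m0);print(np.linalg.norm(yr));yr/=np.linalg.norm(yr);xr=np.cross(yr,[0,0,1]);print(yr,xr,'clip0',m0+.008*xr,'clip0 from white',w-.1*yr)
for q in((160,312),(312,298),(480,282),(160,258),(312,246)): print('rail',f(*q,.034).round(4))
```

```text
[[0.5197 0.2603 0.029 ]
 [0.5185 0.2868 0.029 ]
 [0.5176 0.3105 0.029 ]
 [0.5164 0.3367 0.029 ]]
white [0.52128963 0.37441568 0.06      ]
0.05013729655304509
[-0.04297756  0.99907604  0.        ] [ 0.99907604  0.04297756 -0.        ] clip0 [0.52710244 0.27388961 0.029     ] clip0 from white [0.52558739 0.27450808 0.06      ]
rail [0.5537 0.253  0.034 ]
rail [0.5517 0.2982 0.034 ]
rail [0.5493 0.3486 0.034 ]
rail [0.5376 0.2519 0.034 ]
rail [0.5361 0.2968 0.034 ]
```

```bash
python3 -m jog '[[[0,10,-2.5],0],[[0,18,-2.5],0],[[10,18,-2.5],0],[[30,18,-2.5],0],[[50,18,-2.5],0],[[62,18,-2.5],0],[[68,18,-2.5],0],[[68,18,-2.5],0],[[68,18,-2.5],0]]'; python3 st.py
python3 - <<'E'
from tipfit import *
c=cam('wrist');np.savez('w26.npz',**c);save(c,'w26')
s=cam('side');cv2.imwrite('pics/d26.png',cv2.resize(s['img'][170:250,170:280][...,::-1],None,fx=6,fy=6,interpolation=2))
s=cam('scene');cv2.imwrite('pics/s26.png',cv2.resize(s['img'][220:310,420:540][...,::-1],None,fx=6,fy=6,interpolation=2))
o=get_obs();print(o['eef_pos'])
E
```

```text
t: 30.8
eef_pos: [0.5008, 0.2716, 0.037]
tool_rot: [-0.707, 0.707, 0.016, -0.017]
contact_force: [-0.8, -0.1, -0.7]
gripper_width: 0.278
t 30.80 tip xb 87.3 yb -228.1 zb -202.0 | F xb 0.3 yb 0.3 zb -0.9 |T [-0.01 -0.01 -0.  ] w 0.278
[0.50013886 0.27203089 0.03738716]
```

View pics/d26.png

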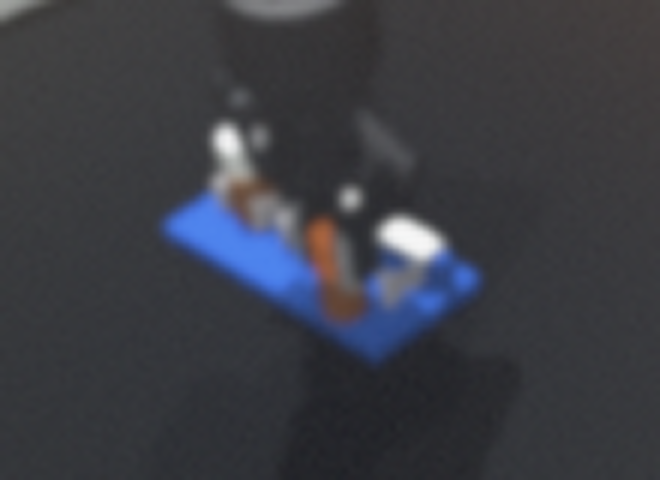

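View pics/s26.png

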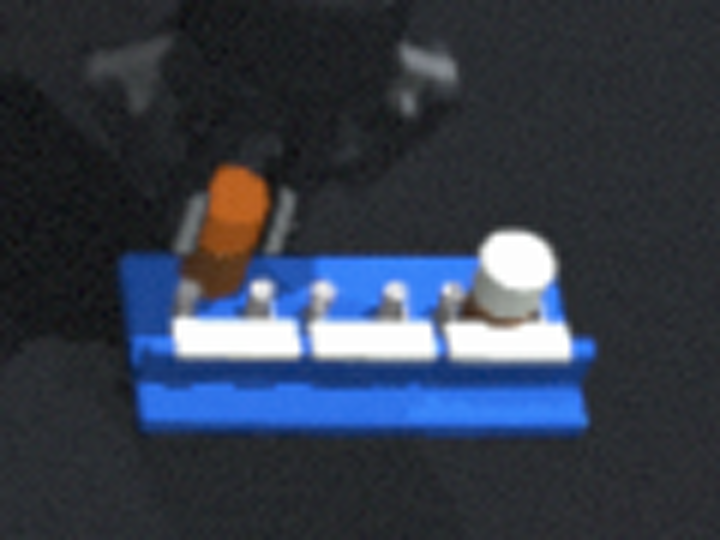

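```bash
python3 -m jog '[[[4,0,0],0],[[8,0,0],0],[[12,0,0],0],[[15,0,0],0],[[15,0,0],0]]' 12 120; python3 st.py; python3 -m jog '[[[3,0,0],0],[[6,0,0],0],[[9,0,0],0],[[9,0,0],0]]'; python3 st.py
```

```text
t: 31.37
eef_pos: [0.5162, 0.2727, 0.0374]
tool_rot: [-0.707, 0.707, 0.016, -0.017]
contact_force: [-2.1, 1.0, -1.5]
gripper_width: 0.267
t 31.37 tip xb 74.8 yb -233.1 zb -194.3 | F xb 1.2 yb -0.5 zb -2.4 |T [0.04 0.45 0.01] w 0.267
t: 31.7
eef_pos: [0.5273, 0.2733, 0.0382]
tool_rot: [0.707, -0.707, -0.017, 0.015]
contact_force: [2.5, -0.7, -1.1]
gripper_width: 0.266
t 31.70 tip xb 65.7 yb -236.6 zb -188.2 | F xb -2.8 yb 0.1 zb 0.3 |T [ 0.09 -0.4  -0.04] w 0.266
```

```bash
python3 -m jog '[[[1.5,0.5,0],0],[[2.5,0.5,0],0],[[2.5,0.5,0],0]]'; python3 st.py
python3 - <<'E'
from tipfit import *
c=cam('wrist');np.savez('w27.npz',**c);save(c,'w27');P=tcpcloud(c);print(P[262:366:8,325].round(4).tolist())
s=cam('scene');cv2.imwrite('pics/s27.png',cv2.resize(s['img'][220:310,420:540][...,::-1],None,fx=6,fy=6,interpolation=2))
E
```

```text
t: 31.95
eef_pos: [0.5275, 0.2733, 0.0373]
tool_rot: [0.707, -0.707, -0.016, 0.017]
contact_force: [-2.1, 0.4, 2.9]
gripper_width: 0.267
t 31.95 tip xb 65.3 yb -236.5 zb -188.9 | F xb 3.3 yb 0.1 zb 1.5 |T [ 0.    0.51 -0.  ] w 0.267
[[-0.0129, 0.0139, 0.0005], [-0.0126, 0.0038, 0.0005], [-0.0133, -0.0077, 0.0004], [-0.0129, -0.0153, 0.0004], [-0.0134, -0.0242, 0.0003], [-0.0104, -0.0247, 0.0003], [-0.0073, -0.0253, 0.0003], [-0.0033, -0.0242, 0.0003], [-0.0005, -0.0254, 0.0003], [0.0033, -0.0248, 0.0003], [0.0067, -0.0252, 0.0003], [0.0105, -0.0249, 0.0003], [0.0569, 0.0365, 0.0008]]
```

View pics/s27.png

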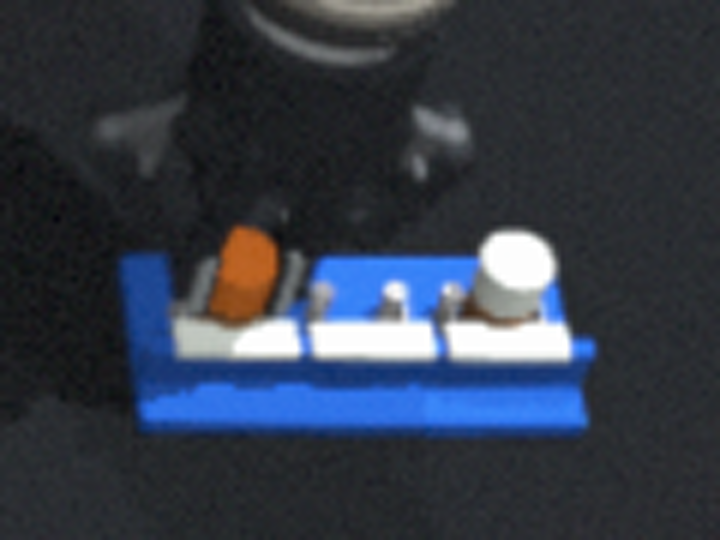

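```bash
python3 -m jog '[[[-1.5,0,0],0],[[-1.5,0,0],0]]' 23 20; python3 -m jog '[[[0,0,0],0],[[0,0,0],0],[[0,0,0],0],[[0,0,0],0]]' 42 20; python3 st.py; python3 -m jog '[[[0,-30,0],0],[[0,-60,0],0],[[0,-100,0],0],[[0,-140,0],0],[[-40,-140,0],0],[[-80,-140,0],0],[[-80,-140,0],0],[[-80,-140,0],0],[[-80,-140,0],0]]'; python3 st.py
python3 - <<'E'
from tipfit import *
c=cam('wrist');np.savez('w28.npz',**c);save(c,'w28')
s=cam('scene');np.savez('s28.npz',**s);save(s,'s28');cv2.imwrite('pics/s28c.png',cv2.resize(s['img'][220:310,420:540][...,::-1],None,fx=6,fy=6,interpolation=2))
E
```

```text
t: 32.22
eef_pos: [0.5271, 0.2733, 0.0374]
tool_rot: [0.707, -0.707, -0.017, 0.016]
contact_force: [0.7, 1.0, 0.4]
gripper_width: 0.273
t: 32.55
eef_pos: [0.5261, 0.2731, 0.0371]
tool_rot: [-0.707, 0.707, 0.016, -0.016]
contact_force: [0.8, -0.6, -0.3]
gripper_width: 0.49
t 32.55 tip xb 66.3 yb -235.9 zb -189.8 | F xb -0.9 yb 0.4 zb 0.2 |T [-0.02 -0.08 -0.06] w 0.490
t: 33.3
eef_pos: [0.4467, 0.2697, 0.1775]
tool_rot: [0.707, -0.707, -0.017, 0.016]
contact_force: [-0.0, -0.5, -0.2]
gripper_width: 0.493
t 33.30 tip xb 202.4 yb -212.9 zb -106.3 | F xb -0.2 yb 0.5 zb -0.1 |T [-0.05  0.01  0.03] w 0.493
```

View pics/w28.png

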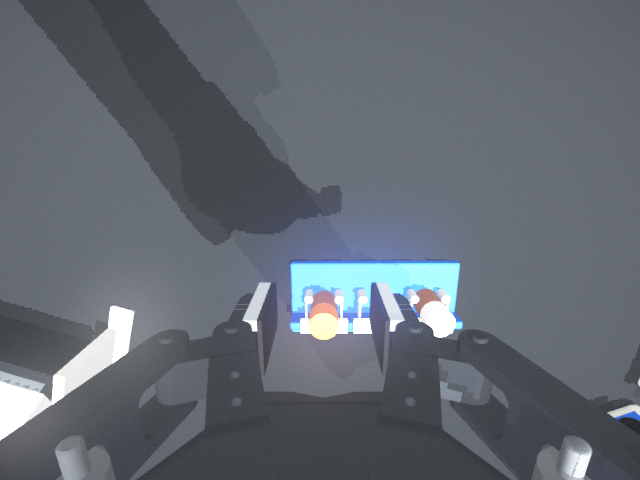

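View pics/s28.png

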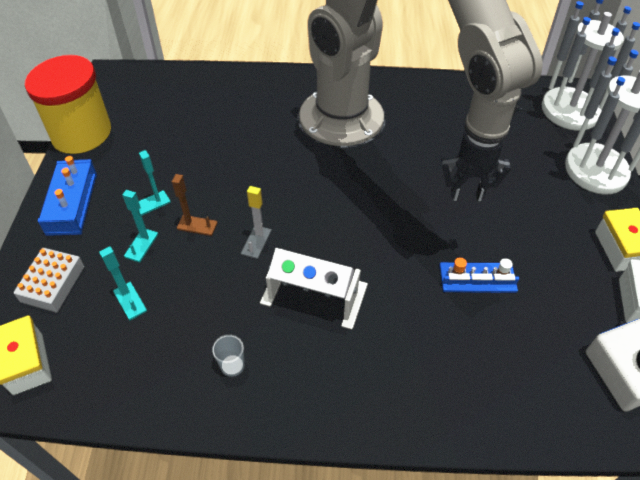

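View pics/s28c.png

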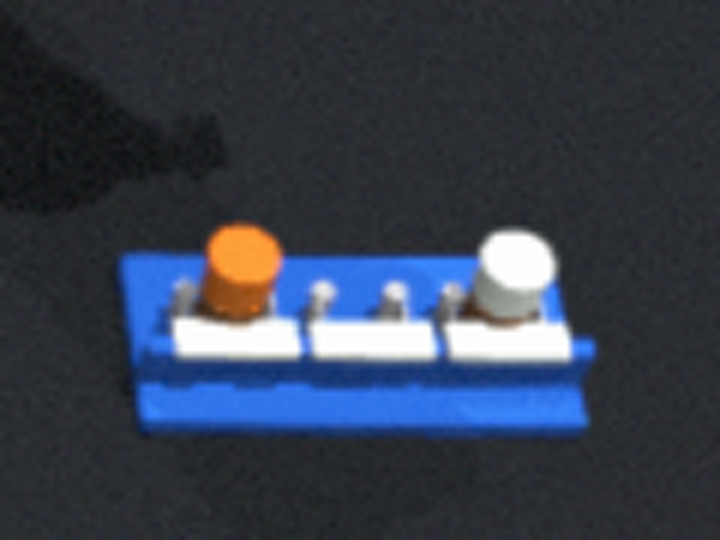

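Run:
```python
from tipfit import *
s=ld('s28');f=lambda u,v,z:onz(s,420+u/6,220+v/6,z)
o=f(243,252,.06);w=f(517,257,.06);print('orange',o,'white',w,'diff',w-o,np.linalg.norm(w-o))
P=cloud(s)
for n,(u,v,r) in {'orange':(460.5,262,4),'white':(506,263,4),'tool top':(255,190,3)}.items():
    Q=P[v-r:v+r+1,int(u)-r:int(u)+r+1].reshape(-1,3);Q=Q[Q[:,2]>np.median(Q[:,2])-.004];print(n,Q.mean(0).round(4),np.percentile(Q[:,2],90).round(4))
a,b,c=[cents(s,k,(260,240,370,320))[0] for k in 'gb']+[0];print('g,b px',a,b,'start g 287.75,266.05 b 309.13,271.77')
# handle/foot verticality
print('tool top',onz(s,255,190,.16).round(4),'foot corners',[onz(s,*p,.008).round(4).tolist() for p in((243,250),(260,255),(271,231))])
c=ld('w28');Q=tcpcloud(c)
print('rear face of orange vial col',Q[293:334:4,323].round(4).tolist())
d=cv2.resize(s['img'][170:270,220:300][...,::-1],None,fx=6,fy=6,interpolation=2);cv2.imwrite('pics/s28t.png',d)
```

```text
orange [0.52638833 0.27344423 0.06      ] white [0.52252591 0.37320485 0.06      ] diff [-0.00386242  0.09976062  0.        ] 0.0998353601487753
orange [0.5279 0.272  0.0618] 0.0639
white [0.523  0.3728 0.0592] 0.0613
tool top [ 0.4382 -0.1725  0.1601] 0.1621
g,b px [287.75384615 266.04615385] [309.16923077 271.8       ] start g 287.75,266.05 b 309.13,271.77
tool top [ 0.4379 -0.1722  0.16  ] foot corners [[0.485, -0.2066, 0.008], [0.4966, -0.1661, 0.008], [0.4258, -0.1488, 0.008]]
rear face of orange vial col [[0.068, 0.1554, -0.0003], [0.0684, 0.1475, -0.0003], [0.068, 0.1382, -0.0003], [0.0672, 0.1286, -0.0003], [0.067, 0.1206, -0.0003], [0.0682, 0.1157, -0.0003], [0.0717, 0.1152, -0.0003], [0.0753, 0.115, -0.0003], [0.0791, 0.115, -0.0003], [0.0829, 0.1151, -0.0003], [0.0864, 0.1144, -0.0003]]
```

View pics/s28t.png

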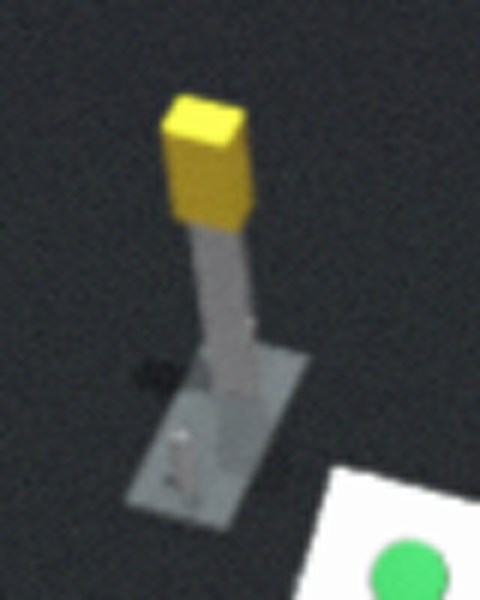

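```bash
python3 -c "
from station import *
o=get_obs();print(o['t'],o['contact_force']);print(hand_in())"
```

```text
33.4 [ 0.47798424 -0.41304042  0.800202  ]
the job is handed in; nothing more can be done
None
```

The job is handed in at about 33 s of the 72 s allowed. The orange vial is snapped into clip 0 and my last checks found nothing wrong, but no verdict is reported.

- **Tilting the tool:** the gripper only points down, so I tilted the knockout tool about 32° in the grip by butting its foot against the edge of the rack plate.
- **Pushing the vial up:** the first probe hit the steel plate. The hole was about 3.5 mm off the well axis along -y. I pushed the vial up until it stood about 22 mm proud.
- **Standing the tool back up:** my first try at tilting it upright on the bench just slid the foot. After easing the grip it turned and stood, and I let it go.
- **Placing the vial:** I pulled it out along its well and turned it upright against the block's far top edge. I set it on the bench to regrip it, then pushed it into clip 0 until it met the rail.

Last checks:

| Check | Result |
|---|---|
| Orange vial position | 99.8 mm from the white vial (100 mm expected) |
| Orange vial pose | upright, centre about 36–37 mm high (30–40 mm allowed) |
| Knockout tool | standing, handle top at 0.160 m |
| Green and blue caps | at their starting pixels |
| White vial | in its clip |
| Beaker | in place by eye in the last picture; not measured |
| Gripper | open and well clear |

One disagreement: a side-camera estimate of the block's lower edge was about 7 mm off from the cap-based estimate. I used the caps, and the pin found the hole there.

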